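Change the batch in the light-curing unit

TASK

Take every cured crown holder (green grip) out of the light-curing unit and stand it fully home in a free hole of the green rack, and plug every holder of the next batch (blue grip, from the blue rack) fully home into a socket of the unit, letting none tip over. Then lay the amber shield flat and square across the unit's two cheeks, between the end stops and centred over the crowns, and with it in place press the green start button fully down and let it come up again. Leave the holder that is already in the green rack, the cup, the tin and the brush where they are.

Things in the scene. Friction and masses are not known exactly. Their poses are not given: they have to be found in the camera images.
- unit: White light-curing unit, fixed; origin on the bench under the middle of its socket deck, x to its back, y along the sockets, z up. Aluminium deck 124 x 152 mm, top at z = 54 mm. At each end of the deck a white cheek, 124 mm in x, y = 76 to 104 mm (and -76 to -104), top at z = 118 mm, with a grey end stop 8 mm high on its outer edge. Control box 75 mm high beyond the -y cheek.
- shield: Amber clear plate 100 x 184 x 5 mm (x, y, z), loose, 150 g, flat on the bench at first; origin at the centre of its underside, z up. Black rib handle on top, 12 mm in x, 75 mm in y, z = 5 to 33 mm. In use it lies on the tops of the unit's cheeks (underside at the unit's z = 118 mm), between the end stops (inner faces at y = +-98 mm), its y along the unit's y, either way round.
- start (a joint): Start button travel in m: 0 released, 0.006 fully down; a spring returns it. About 5 N holds it fully down.
- start_top (a point): Top centre of the green start button, 28 mm in diameter, on the unit's control box, 22 mm above the box when released; it is pushed straight down.
- rack_next: Blue plastic rack, from which the next batch comes: a fixed block 56 x 140 x 38 mm (x, y, z), origin at the centre of its underside, four holes in a row along its y (x = 0, y = -51, -17, 17, 51 mm) in its top, each 9 mm in diameter and 34 mm deep.
- rack_done: Green plastic rack, for cured crowns: a fixed block 56 x 140 x 38 mm (x, y, z), origin at the centre of its underside, four holes in a row along its y (x = 0, y = -51, -17, 17, 51 mm) in its top, each 9 mm in diameter and 34 mm deep.
- unit_socket0 (a point): Centre of the mouth of one of the four openings in the top of the unit's deck, which lie in a row 34 mm apart; a vertical round hole 9 mm in diameter and 34 mm deep. Its axes are those of the unit.
- unit_socket1 (a point): Centre of the mouth of one of the four openings in the top of the unit's deck, which lie in a row 34 mm apart; a vertical round hole 9 mm in diameter and 34 mm deep. Its axes are those of the unit.
- unit_socket2 (a point): Centre of the mouth of one of the four openings in the top of the unit's deck, which lie in a row 34 mm apart; a vertical round hole 9 mm in diameter and 34 mm deep. Its axes are those of the unit.
- unit_socket3 (a point): Centre of the mouth of one of the four openings in the top of the unit's deck, which lie in a row 34 mm apart; a vertical round hole 9 mm in diameter and 34 mm deep. Its axes are those of the unit.
- next1: Crown holder, blue grip, next batch, in the blue rack at first; may be absent. Upright, 79 mm tall, round about its z; origin at the tip of its shank, z up. From there up: steel shank 7 mm thick to 30 mm (lowest 5 mm tapered), flange 18 mm wide at 30 to 34 mm (rests on the surface round the hole when home), grip 14 mm wide at 34 to 64 mm, tooth-coloured crown 12 mm wide up to 79 mm. 35 g.
- next2: Crown holder, blue grip, next batch, in the blue rack at first; may be absent. Upright, 79 mm tall, round about its z; origin at the tip of its shank, z up. From there up: steel shank 7 mm thick to 30 mm (lowest 5 mm tapered), flange 18 mm wide at 30 to 34 mm (rests on the surface round the hole when home), grip 14 mm wide at 34 to 64 mm, tooth-coloured crown 12 mm wide up to 79 mm. 35 g.
- next3: Crown holder, blue grip, next batch, in the blue rack at first; may be absent. Upright, 79 mm tall, round about its z; origin at the tip of its shank, z up. From there up: steel shank 7 mm thick to 30 mm (lowest 5 mm tapered), flange 18 mm wide at 30 to 34 mm (rests on the surface round the hole when home), grip 14 mm wide at 34 to 64 mm, tooth-coloured crown 12 mm wide up to 79 mm. 35 g.
- next4: Crown holder, blue grip, next batch, in the blue rack at first; may be absent. Upright, 79 mm tall, round about its z; origin at the tip of its shank, z up. From there up: steel shank 7 mm thick to 30 mm (lowest 5 mm tapered), flange 18 mm wide at 30 to 34 mm (rests on the surface round the hole when home), grip 14 mm wide at 34 to 64 mm, tooth-coloured crown 12 mm wide up to 79 mm. 35 g.
- cured1: Crown holder, green grip, cured, in a socket of the unit at first; may be absent. Upright, 79 mm tall, round about its z; origin at the tip of its shank, z up. From there up: steel shank 7 mm thick to 30 mm (lowest 5 mm tapered), flange 18 mm wide at 30 to 34 mm (rests on the surface round the hole when home), grip 14 mm wide at 34 to 64 mm, tooth-coloured crown 12 mm wide up to 79 mm. 35 g.
- cured2: Crown holder, green grip, cured, in a socket of the unit at first; may be absent. Upright, 79 mm tall, round about its z; origin at the tip of its shank, z up. From there up: steel shank 7 mm thick to 30 mm (lowest 5 mm tapered), flange 18 mm wide at 30 to 34 mm (rests on the surface round the hole when home), grip 14 mm wide at 34 to 64 mm, tooth-coloured crown 12 mm wide up to 79 mm. 35 g.
- cured3: Crown holder, green grip, cured, in a socket of the unit at first; may be absent. Upright, 79 mm tall, round about its z; origin at the tip of its shank, z up. From there up: steel shank 7 mm thick to 30 mm (lowest 5 mm tapered), flange 18 mm wide at 30 to 34 mm (rests on the surface round the hole when home), grip 14 mm wide at 34 to 64 mm, tooth-coloured crown 12 mm wide up to 79 mm. 35 g.
- cured4: Crown holder, green grip, cured, in a socket of the unit at first; may be absent. Upright, 79 mm tall, round about its z; origin at the tip of its shank, z up. From there up: steel shank 7 mm thick to 30 mm (lowest 5 mm tapered), flange 18 mm wide at 30 to 34 mm (rests on the surface round the hole when home), grip 14 mm wide at 34 to 64 mm, tooth-coloured crown 12 mm wide up to 79 mm. 35 g.
- kept1: Crown holder, green grip, already in the green rack at first; may be absent. Upright, 79 mm tall, round about its z; origin at the tip of its shank, z up. From there up: steel shank 7 mm thick to 30 mm (lowest 5 mm tapered), flange 18 mm wide at 30 to 34 mm (rests on the surface round the hole when home), grip 14 mm wide at 34 to 64 mm, tooth-coloured crown 12 mm wide up to 79 mm. 35 g.
- kept2: Crown holder, green grip, already in the green rack at first; may be absent. Upright, 79 mm tall, round about its z; origin at the tip of its shank, z up. From there up: steel shank 7 mm thick to 30 mm (lowest 5 mm tapered), flange 18 mm wide at 30 to 34 mm (rests on the surface round the hole when home), grip 14 mm wide at 34 to 64 mm, tooth-coloured crown 12 mm wide up to 79 mm. 35 g.
- cup: White ceramic mixing cup, 72 mm wide, 62 mm tall, origin under its centre. A bystander.
- tin: Round red plastic tin, 77 mm wide, 37 mm tall, origin under its centre. A bystander.
- brush: Yellow brush lying on the bench, 180 mm long along its x, 10 mm thick, origin underneath near its middle. A bystander.
Mind the look-alikes: they are no part of the job. There is more than one size of the shield; the one meant has the size given above.

How it is judged:
On the way, in this order (a step that is already met when the one before it is completed fails the run):
1. every cured holder stands home in the green rack and every holder of the next batch stands home in a socket of the unit ((y of cured1 in the frame of rack_done between -0.055 and -0.047 m or y of cured1 in the frame of rack_done between -0.021 and -0.013 m or y of cured1 in the frame of rack_done between 0.013 and 0.021 m or y of cured1 in the frame of rack_done between 0.047 and 0.055 m) and x of cured1 in the frame of rack_done between -0.004 and 0.004 m and z of each of cured1, cured2, cured3, cured4 in the frame of rack_done below 0.011 m and angle between each of cured1, cured2, cured3, cured4, next1, next2, next3, next4's own z axis and vertical below 0.12 rad and (y of cured2 in the frame of rack_done between -0.055 and -0.047 m or y of cured2 in the frame of rack_done between -0.021 and -0.013 m or y of cured2 in the frame of rack_done between 0.013 and 0.021 m or y of cured2 in the frame of rack_done between 0.047 and 0.055 m) and x of cured2 in the frame of rack_done between -0.004 and 0.004 m and (y of cured3 in the frame of rack_done between -0.055 and -0.047 m or y of cured3 in the frame of rack_done between -0.021 and -0.013 m or y of cured3 in the frame of rack_done between 0.013 and 0.021 m or y of cured3 in the frame of rack_done between 0.047 and 0.055 m) and x of cured3 in the frame of rack_done between -0.004 and 0.004 m and (y of cured4 in the frame of rack_done between -0.055 and -0.047 m or y of cured4 in the frame of rack_done between -0.021 and -0.013 m or y of cured4 in the frame of rack_done between 0.013 and 0.021 m or y of cured4 in the frame of rack_done between 0.047 and 0.055 m) and x of cured4 in the frame of rack_done between -0.004 and 0.004 m and (y of next1 in the frame of unit between -0.055 and -0.047 m or y of next1 in the frame of unit between -0.021 and -0.013 m or y of next1 in the frame of unit between 0.013 and 0.021 m or y of next1 in the frame of unit between 0.047 and 0.055 m) and x of next1 in the frame of unit between -0.004 and 0.004 m and z of each of next1, next2, next3, next4 in the frame of unit below 0.027 m and (y of next2 in the frame of unit between -0.055 and -0.047 m or y of next2 in the frame of unit between -0.021 and -0.013 m or y of next2 in the frame of unit between 0.013 and 0.021 m or y of next2 in the frame of unit between 0.047 and 0.055 m) and x of next2 in the frame of unit between -0.004 and 0.004 m and (y of next3 in the frame of unit between -0.055 and -0.047 m or y of next3 in the frame of unit between -0.021 and -0.013 m or y of next3 in the frame of unit between 0.013 and 0.021 m or y of next3 in the frame of unit between 0.047 and 0.055 m) and x of next3 in the frame of unit between -0.004 and 0.004 m and (y of next4 in the frame of unit between -0.055 and -0.047 m or y of next4 in the frame of unit between -0.021 and -0.013 m or y of next4 in the frame of unit between 0.013 and 0.021 m or y of next4 in the frame of unit between 0.047 and 0.055 m) and x of next4 in the frame of unit between -0.004 and 0.004 m), for 0.2 s.
2. the shield lies flat across both cheeks of the unit (x of shield in the frame of unit between -0.015 and 0.015 m and y of shield in the frame of unit between -0.01 and 0.01 m and z of shield in the frame of unit between 0.115 and 0.1215 m and angle between shield's own z axis and vertical below 0.035 rad and angle between the y axis of shield and the y axis of unit, either way round below 0.12 rad), for 0.2 s.
3. the start button is pressed fully down with the shield in place (all of step 2 and value of joint start above 0.005 m), for 0.1 s.
4. the start button has come up again (value of joint start below 0.001 m), for 0.1 s.
At the end, for the whole second after the job is handed in: All holders home in their holes (tip within 4 mm of the axis, flange within 3 mm of down, tilt under 0.12 rad); shield on both cheeks within 15 mm across and 10 mm along of the deck's middle, flat to 0.035 and square to 0.12 rad; button up; all at rest (all of step 1 and all of step 2 and value of joint start below 0.001 m and linear speed of each of next1, next2, next3, next4, cured1, cured2, cured3, cured4, shield below 0.02 m/s); the robot touches nothing.
It fails at once if the cup is moved more than 30 mm (distance of cup from where it was at the start of the episode above 0.03 m).
It fails at once if the tin is moved more than 30 mm (distance of tin from where it was at the start of the episode above 0.03 m).
It fails at once if the brush is moved more than 30 mm (distance of brush from where it was at the start of the episode above 0.03 m).
It fails at once if the holder already in the green rack is moved more than 30 mm (distance of any of kept1, kept2 from where it was at the start of the episode above 0.03 m).
It fails at once if a crown holder is tipped over (more than 0.9 rad) (angle between any of next1, next2, next3, next4, cured1, cured2, cured3, cured4, kept1, kept2's own z axis and vertical above 0.9 rad).
Of next1, next2, next3, next4 only 3 to 4 are there at a start; the rules pass over those that are not, and their reading is None.
Of cured1, cured2, cured3, cured4 only 2 to 3 are there at a start; the rules pass over those that are not, and their reading is None.
Of kept1, kept2 only 1 to 1 are there at a start; the rules pass over those that are not, and their reading is None.
At some moment in a run one of shield may be knocked a few centimetres aside while the robot is not near it.
It also fails if it takes over 210 s, if anything falls off the work surface, if the arm or the gripper's body presses on something with over 40 N, if the wrist force passes 120 N, or if a joint passes its speed limit or range.

ROBOT

A 6-joint arm with a two-finger parallel gripper is mounted at the origin on the work surface. World frame = base frame: x ahead of the robot, y to its left, z up, the work surface at z = 0. Lengths are in m, angles in rad, forces in N, time in s.
With the tool pointing down it reaches from about 0.375 to 0.925 m from the base axis. Payload 5.7 kg.
Tool frame: the origin (TCP) lies at the very end of the fingers, on their centre line; the grasp point (between the pads) lies arm.grip_depth behind it (arm.grip_depth is the distance from the TCP to the grasp point, in m); x points along the fingers, z is the direction in which the jaws open and shut, and the axes are right-handed (so a half turn about x gives the same grasp; the last joint's range is limited). The gripper opens to 85 mm and grips with 20 to 120 N. Pads are 22 mm wide; open, the fingers measure 114 mm over their backs; the gripper's body (76 mm by 85 mm) begins 54 mm behind the grasp point. The pads swing forward as they close: fully open they stand 13 mm farther back than shut.
Start: joints at [1.067, 0.359, 1.51, -0, 1.272, -0.115], TCP at [0.227, 0.555, 0.193] pointing down, gripper open.
Joint ranges: [-2.97, 2.97], [-1.01, 2.36], [0.21, 2.38], [-0.96, 4.11], [0.2, 2.71], [-2.98, 2.98]. Speed limits (rad/s): [2.39, 2.39, 3.14, 3.14, 3.14, 3.14].

INTERFACE

Orientations are given as a unit quaternion [w, x, y, z].
In Python, from station import arm gives the robot as it stands.
- The arm moves only by the shell command python3 -m creep 'ROWS' [FORCE]. ROWS is JSON, a list of rows, each a list of 7 numbers: the shift along the tool's x, y, z in cm, then the turn, a rotation vector about the tool's x, y, z in rad, then the opening in per cent of the stroke, from 0 (shut) to 100 (fully open). A call has 1 to 10 rows; each row is the pose to reach, as a shift and turn from the pose measured when the call began, along the tool's axes at that moment; what a row does not reach only later rows make up. A row lasts 1/12 s, in which the tool goes at most 41.7 mm and 7.16 degrees, less where a joint would pass 70% of its speed; a pose out of reach is approached as far as the arm can. A call with a gripper value outside its range is refused whole. The fingers move at their own pace and stop on an object; FORCE is the grip in N (left out, the last holds). Time passes only in rows, so rows that repeat a pose let the fingers close. It gives the time, the measured TCP pose, the force and the opening at its end, in the units of the state.
- arm.get_state(): the state, without advancing time (a new reading comes with each control period).
- arm.grab_frame(name): name is "side" or "top" or "wrist"; returns a dict with "img" (420x560x3 uint8, blue, green, red), "fx", "fy", "cx", "cy" (pixels), "extrinsics" (4x4, takes a point from camera to world coordinates); the wrist camera has in their place "T_tool_cam" (4x4, takes a point from camera to tool coordinates, whose origin is the TCP and whose axes are the tool frame's). Camera axes: x right, y down, z forward; pixel columns grow to the right and rows downward; lengths in m; the calibration is good to about 2 mm. A picture is of the moment at which its call begins: read the wrist's pose just before it. There is no depth.
- arm.finish_job(): hands the job in, once; it reports no verdict.
The state is a dict: "t": time; "q": joint angles; "joint_velocities": joint speeds; "joint_efforts": joint torques, N m; "tcp_pos": TCP position; "eef_rot": TCP orientation; "ft_force": force on the tool from outside, world axes, zero at the start; "torque": the same for the moment, N m; "finger_gap": opening from 0.0 (shut) to 1.0 (fully open).
Only numpy, scipy, OpenCV 4.12 (cv2) and the standard library are available. Lean on these libraries where they do the work, as an engineer would, in place of code of your own. Each camera call takes 0.05 s, during which the arm holds its last target.

## Working session

There is one attempt and no reset: what is moved stays moved. The work goes in short steps, Python scripts to look and compute and a shell command to move; the robot and the scene stay as the last step left them, time stands still between calls to the robot, and variables do not carry over. Pictures are saved under pics/ and viewed, and the job is handed in when it is done.

```bash
ls; mkdir -p pics; python3 - <<'E'
from station import arm
import cv2,numpy as np
print(arm.get_state()); print(arm.grip_depth)
for n in ("side","top","wrist"):
    f=arm.grab_frame(n); cv2.imwrite(f"pics/{n}0.png",f["img"])
    print(n,f["fx"],f["fy"],f["cx"],f["cy"]); print(np.round(f.get("extrinsics",f.get("T_tool_cam")),4))
E
```

```text
pics
{'t': 0.0, 'q': array([ 1.06688914e+00,  3.59491810e-01,  1.51145207e+00,  3.26350269e-05,
        1.27248499e+00, -1.15100295e-01]), 'joint_velocities': array([-0.00017399, -0.00090678,  0.00048429, -0.00154928,  0.00047374,
       -0.00069251]), 'joint_efforts': array([ 1.64801455e-03, -5.27617657e+01, -2.78613496e+01, -1.67513917e-04,
        1.31747819e-02, -1.40837230e-05]), 'tcp_pos': array([0.22708048, 0.55455601, 0.19265403]), 'eef_rot': array([ 0.5865917 , -0.39427555,  0.58775593,  0.39370031]), 'ft_force': array([-0.35087723,  0.70099513,  0.1965553 ]), 'torque': array([-0.02568361,  0.00459495, -0.00082659]), 'finger_gap': 0.9990758410171637}
0.0187
side 414.853995578949 414.853995578949 280.22910871038147 209.55219092512206
[[-0.9274 -0.2706  0.2582  0.2521]
 [-0.374   0.6665 -0.6449  0.5693]
 [ 0.0024 -0.6947 -0.7193  0.7534]
 [ 0.      0.      0.      1.    ]]
top 381.0079419837823 381.0079419837823 274.9558078104376 209.45499339337124
[[ 0.0822 -0.9678  0.2377  0.3221]
 [-0.9966 -0.0791  0.0228  0.0081]
 [-0.0033 -0.2388 -0.9711  0.8537]
 [ 0.      0.      0.      1.    ]]
wrist 308.19073455763987 308.19073455763987 279.691479640768 218.3402209555102
[[ 0.000e+00 -2.792e-01  9.602e-01 -1.802e-01]
 [ 4.000e-04 -9.602e-01 -2.792e-01  7.080e-02]
 [ 1.000e+00  4.000e-04  1.000e-04  9.000e-04]
 [ 0.000e+00  0.000e+00  0.000e+00  1.000e+00]]
```

View pics/top0.png

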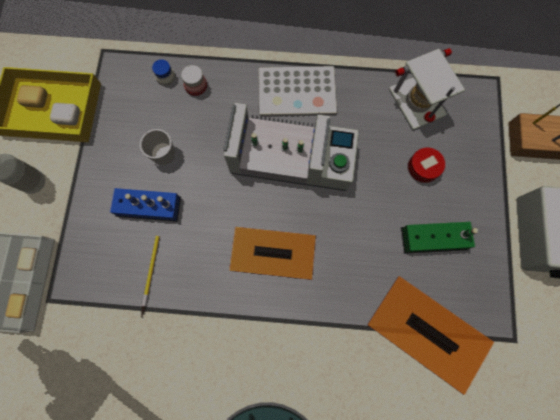

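View pics/side0.png

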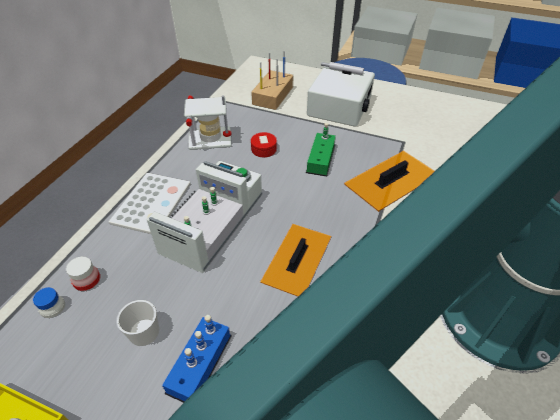

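View pics/wrist0.png

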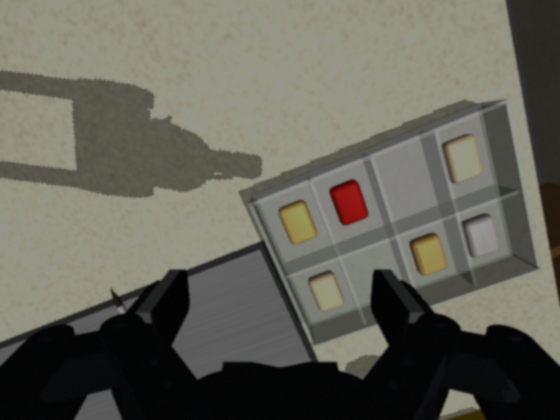

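Top view: unit at (290,148) with 3 green holders at about (254,140), (284,145), (300,147). Blue rack (145,204) with 3 blue holders; green rack (440,237) with one kept holder at (466,233). There are two amber plates, at (273,252) and (430,333); I still need to measure which is which.

```bash
cat > h.py <<'E'
from station import arm
import cv2,numpy as np
from scipy.spatial.transform import Rotation as R
def frame(n):
    s=arm.get_state(); f=arm.grab_frame(n)
    if n=="wrist":
        T=np.eye(4);q=s["eef_rot"];T[:3,:3]=R.from_quat(np.r_[q[1:],q[0]]).as_matrix();T[:3,3]=s["tcp_pos"]
        f["E"]=T@np.array(f["T_tool_cam"])
    else: f["E"]=np.array(f["extrinsics"])
    return f
def ray(f,px):
    d=np.array([(px[0]-f["cx"])/f["fx"],(px[1]-f["cy"])/f["fy"],1.]);E=f["E"]
    return E[:3,3],E[:3,:3]@d
def onz(f,px,z):
    o,d=ray(f,px);return o+d*(z-o[2])/d[2]
def proj(f,p):
    c=np.linalg.inv(f["E"])@np.r_[p,1];return np.array([f["fx"]*c[0]/c[2]+f["cx"],f["fy"]*c[1]/c[2]+f["cy"]])
def tri(a,b):
    A=np.zeros((3,3));B=np.zeros(3)
    for o,d in (a,b):
        d=d/np.linalg.norm(d);M=np.eye(3)-np.outer(d,d);A+=M;B+=M@o
    return np.linalg.solve(A,B)
def mask(f,lo,hi):
    return cv2.inRange(cv2.cvtColor(f["img"],cv2.COLOR_BGR2HSV),lo,hi)
def blobs(m,amin=30):
    cs,_=cv2.findContours(m,cv2.RETR_EXTERNAL,cv2.CHAIN_APPROX_NONE)
    return sorted([c for c in cs if cv2.contourArea(c)>amin],key=cv2.contourArea,reverse=True)
def save(f,name,box=None,k=1):
    im=f["img"]
    if box: x0,y0,x1,y1=box;im=im[y0:y1,x0:x1]
    if k!=1: im=cv2.resize(im,None,fx=k,fy=k,interpolation=cv2.INTER_CUBIC)
    cv2.imwrite(f"pics/{name}.png",im)
E
python3 - <<'E'
from h import *
f=frame("top")
for nm,lo,hi,z,am in (("amber",(5,150,80),(20,255,255),.005,800),("blue",(105,150,60),(130,255,255),.038,300),("green",(50,130,40),(80,255,255),.038,300)):
    for c in blobs(mask(f,lo,hi),am):
        r=cv2.minAreaRect(c); b=[onz(f,p,z)[:2] for p in cv2.boxPoints(r)]
        print(nm,np.round(r[0]),"c",np.round(np.mean(b,0),4),[round(float(np.linalg.norm(b[i]-b[i-1])),4) for i in range(4)],np.round(b,3).tolist())
save(f,"t1",(100,80,370,230),2.9)
save(f,"t2",(360,130,500,260),4)
E
```

```text
amber [431. 335.] c [ 0.2861 -0.3227] [0.2364, 0.1318, 0.243, 0.1269] [[0.292, -0.183], [0.402, -0.255], [0.277, -0.464], [0.174, -0.389]]
amber [273. 253.] c [0.4313 0.0249] [0.1795, 0.0981, 0.1844, 0.0975] [[0.385, 0.116], [0.483, 0.116], [0.477, -0.069], [0.38, -0.064]]
blue [143. 203.] c [0.5129 0.319 ] [0.1418, 0.0568, 0.1441, 0.0563] [[0.485, 0.388], [0.541, 0.393], [0.541, 0.249], [0.485, 0.246]]
green [440. 236.] c [ 0.4915 -0.3328] [0.0564, 0.1452, 0.0568, 0.1428] [[0.51, -0.26], [0.53, -0.404], [0.473, -0.405], [0.453, -0.263]]
```

View pics/t1.png

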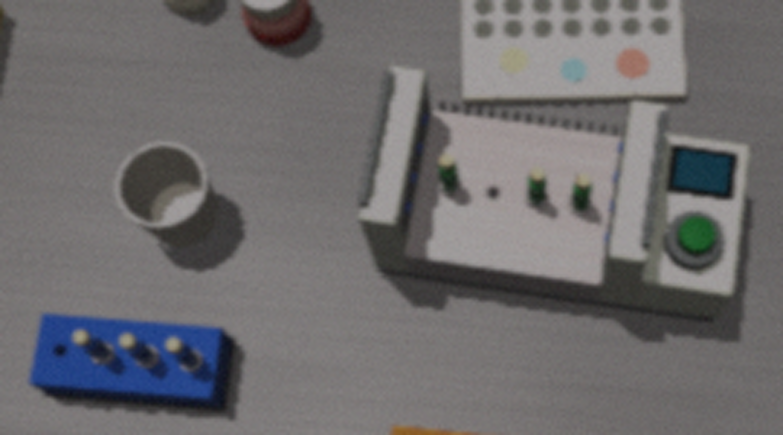

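View pics/t2.png

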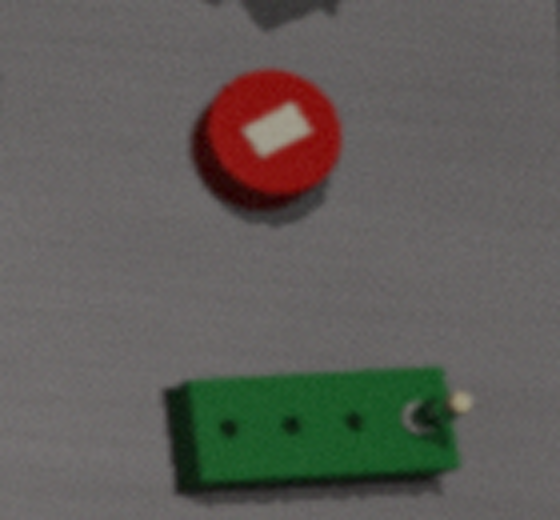

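Left-lower plate (273,252) measures 98 x 182 mm, so it is the meant 100 x 184 shield. The one at (431,335), about 130 x 240 mm, is the decoy. Other look-alikes: the kept holder at (466,233), and the bottles at (162,70) and (193,80), which are not holders. Next: a rough unit pose, then a wrist view.

```bash
cat >> h.py <<'E'
def pose():
    s=arm.get_state();q=s["eef_rot"];return s["tcp_pos"],R.from_quat(np.r_[q[1:],q[0]])
def Rdown(yaw): # jaw axis z along (cos,sin,0), x down
    z=np.array([np.cos(yaw),np.sin(yaw),0]);x=np.array([0,0,-1.]);return R.from_matrix(np.c_[x,np.cross(z,x),z])
def go(p,yaw):
    p0,r0=pose();d=r0.inv().apply(np.array(p)-p0)*100;rv=(r0.inv()*Rdown(yaw)).as_rotvec()
    print("shift cm",np.round(d,2),"rotvec",np.round(rv,3),"len",round(float(np.linalg.norm(d)),1),"deg",round(float(np.degrees(np.linalg.norm(rv))),1))
E
python3 - <<'E'
from h import *
p,r=pose();print(p,r.as_matrix().round(3))
f=frame("top")
P=lambda u,v:(100+u/2.9,80+v/2.9)
for n,px,z in (("hole",P(493,191),.054),("h1",P(449,188),.054),("h2",P(537,200),.054),("h3",P(581,207),.054),("btn",P(697,232),.097),
  ("chkLtl",P(392,68),.118),("chkLbl",P(363,216),.118),("chkRtl",P(628,102),.118),("chkRbl",P(610,255),.118)):
    print(n,onz(f,px,z).round(4))
T=lambda u,v:(360+u/4,130+v/4)
for px in ((229,429),(292,426),(354,422),(425,417)): print("g",onz(f,T(*px),.038).round(4))
for px in (P(59,351),P(103,352),P(147,355),P(193,359)): print("b",onz(f,px,.042).round(4))
go((.60,.0,.26),0.0)
E
```

```text
[0.22722549 0.55480717 0.19295211] [[-0.001 -0.925  0.379]
 [-0.001  0.379  0.925]
 [-1.     0.    -0.001]]
hole [0.6641 0.0501 0.054 ]
h1 [0.6639 0.0845 0.054 ]
h2 [0.6594 0.0155 0.054 ]
h3 [ 0.6564 -0.0189  0.054 ]
btn [ 0.6258 -0.1029  0.097 ]
chkLtl [0.7277 0.1292 0.118 ]
chkLbl [0.6103 0.1373 0.118 ]
chkRtl [ 0.7142 -0.0455  0.118 ]
chkRbl [ 0.5952 -0.0395  0.118 ]
g [ 0.4852 -0.2847  0.038 ]
g [ 0.4896 -0.3186  0.038 ]
g [ 0.4946 -0.352   0.038 ]
g [ 0.5005 -0.3904  0.038 ]
b [0.5121 0.3691 0.042 ]
b [0.5141 0.3355 0.042 ]
b [0.5145 0.3017 0.042 ]
b [0.5142 0.2663 0.042 ]
shift cm [ -6.67 -55.53 -37.22] rotvec [ 1.182e+00 -1.000e-03  0.000e+00] len 67.2 deg 67.7
```

```bash
python3 - <<'E'
from h import *
go((.513,.319,.2),0.02)
E
```

```text
shift cm [ -0.69 -35.38 -11.  ] rotvec [ 1.162e+00 -1.000e-03  0.000e+00] len 37.1 deg 66.6
```

```bash
python3 -m creep '[[-0.69,-35.38,-11,1.162,0,0,50],[-0.69,-35.38,-11,1.162,0,0,50],[-0.69,-35.38,-11,1.162,0,0,50],[-0.69,-35.38,-11,1.162,0,0,50],[-0.69,-35.38,-11,1.162,0,0,50],[-0.69,-35.38,-11,1.162,0,0,50],[-0.69,-35.38,-11,1.162,0,0,50],[-0.69,-35.38,-11,1.162,0,0,50],[-0.69,-35.38,-11,1.162,0,0,50],[-0.69,-35.38,-11,1.162,0,0,50]]' 
python3 - <<'E'
from h import *
go((.513,.319,.2),0.02)
f=frame("wrist");save(f,"w1")
go((.661,.033,.2),-0.07)
E
```

```text
t: 1.08
tcp_pos: [0.5191, 0.3144, 0.2002]
eef_rot: [0.708, -0.004, 0.706, 0.002]
ft_force: [0.5, 0.6, -0.2]
finger_gap: 0.499
shift cm [ 0.02  0.46 -0.6 ] rotvec [-0.011  0.004  0.003] len 0.8 deg 0.7
shift cm [  0.04 -28.49  14.19] rotvec [0.08  0.001 0.001] len 31.8 deg 4.6
```

View pics/w1.png

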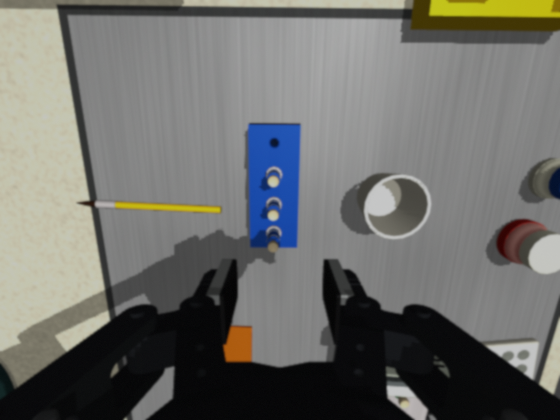

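```bash
python3 - <<'E'
from h import *
f=frame("wrist");p,r=pose();print(p,arm.get_state()["joint_velocities"].round(3));save(f,"w1b",(220,110,330,260),4)
print("tcp at",proj(f,p),"below",proj(f,np.r_[p[:2],.038]))
c=blobs(mask(f,(105,150,60),(130,255,255)),1000)[0];rr=cv2.minAreaRect(c)
b=[onz(f,q,.038)[:2] for q in cv2.boxPoints(rr)];print(np.mean(b,0),np.round(b,4).tolist(),[round(float(np.linalg.norm(b[i]-b[i-1])),4) for i in range(4)])
E
```

```text
[0.51417936 0.31764215 0.19977538] [ 0.044 -0.012  0.025  0.011  0.005 -0.049]
tcp at [275.73472371 246.00100558] below [277.45235534 193.48265485]
[0.51307647 0.32113312] [[0.4854, 0.3904], [0.5396, 0.391], [0.544, 0.2519], [0.4833, 0.2513]] [0.1391, 0.0542, 0.1391, 0.0607]
```

View pics/w1b.png

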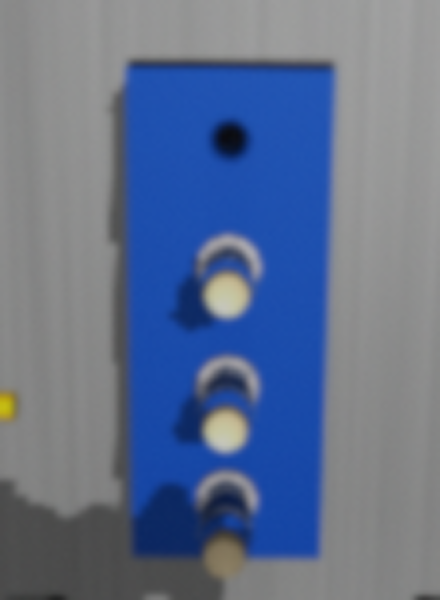

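Wrist crop of the blue rack: crown tops at (277,184), (276.5,218) and (276,249), empty hole at (277.5,145).

```bash
python3 - <<'E'
from h import *
f=frame("wrist")
g=cv2.cvtColor(f["img"],cv2.COLOR_BGR2HSV)
for px,z in (((277.5,145),.038),((276.75,184.25),.087),((276.5,217.75),.087),((276.25,248.75),.087)): print(onz(f,px,z).round(4))
go((.661,.033,.2),-0.07)
E
```

```text
[0.5112 0.3723 0.038 ]
[0.5114 0.3381 0.087 ]
[0.5116 0.3046 0.087 ]
[0.5118 0.2717 0.087 ]
shift cm [ -0.03 -28.84  14.23] rotvec [ 0.09  -0.001  0.001] len 32.2 deg 5.2
```

```bash
python3 -m creep '[[0,-28.8,14.2,0.09,0,0,50],[0,-28.8,14.2,0.09,0,0,50],[0,-28.8,14.2,0.09,0,0,50],[0,-28.8,14.2,0.09,0,0,50],[0,-28.8,14.2,0.09,0,0,50],[0,-28.8,14.2,0.09,0,0,50],[0,-28.8,14.2,0.09,0,0,50],[0,-28.8,14.2,0.09,0,0,50],[0,-28.8,14.2,0.09,0,0,50],[0,-28.8,14.2,0.09,0,0,50]]' 
python3 - <<'E'
from h import *
go((.661,.033,.2),-0.07)
f=frame("wrist");save(f,"w2");save(f,"w2b",(200,90,360,290),3)
E
```

```text
t: 2.07
tcp_pos: [0.6605, 0.0334, 0.1993]
eef_rot: [0.706, 0.025, 0.707, -0.025]
ft_force: [-0.4, 0.6, -0.6]
finger_gap: 0.498
shift cm [-0.07 -0.04  0.05] rotvec [ 0.    -0.002  0.   ] len 0.1 deg 0.1
```

View pics/w2.png

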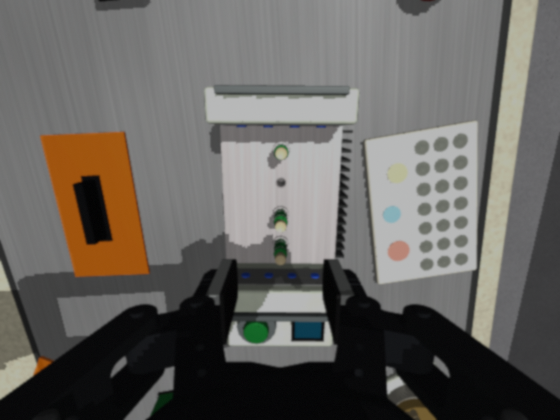

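View pics/w2b.png

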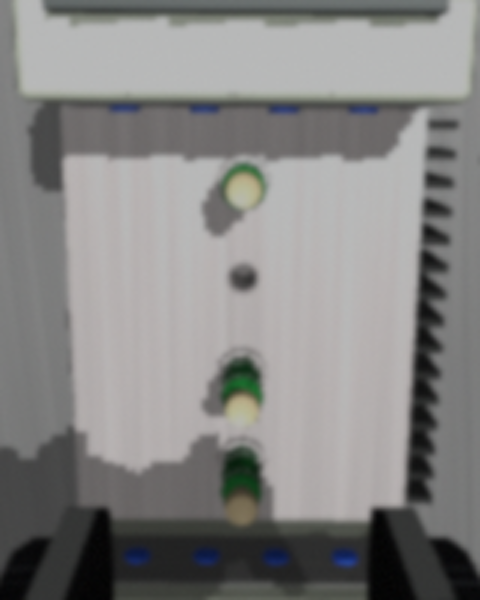

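Wrist view of the unit: cured crowns at (281,152.7), (280.3,225.7) and (280.3,259), free socket at (281,182.3), shield at the left around (95,205).

```bash
python3 - <<'E'
from h import *
f=frame("wrist");print(pose()[0])
for px,z in (((281,152.7),.103),((281,182.3),.054),((280.3,225.7),.103),((280.3,259),.103)): print(onz(f,px,z).round(4))
# cheek top edges
for px in ((206,88),(358,88),(205,124),(358,123)): print(onz(f,px,.118).round(4))
print("btn",onz(f,(256.5,330),.097).round(4))
E
```

```text
[0.65962461 0.03525256 0.19944099]
[0.6647 0.0859 0.103 ]
[0.6624 0.0515 0.054 ]
[0.6595 0.0188 0.103 ]
[ 0.6572 -0.0151  0.103 ]
[0.6092 0.1409 0.118 ]
[0.7285 0.1327 0.118 ]
[0.6047 0.114  0.118 ]
[0.7286 0.1064 0.118 ]
btn [ 0.6261 -0.098   0.097 ]
```

```bash
python3 - <<'E'
from h import *
go((.6573,-.0157,.125),-0.072)
E
```

```text
shift cm [ 7.44 -5.1   0.13] rotvec [ 0.004 -0.003  0.   ] len 9.0 deg 0.3
```

```bash
python3 -m creep '[[0,-5.1,0.13,0,0,0,50],[0,-5.1,0.13,0,0,0,50],[7.4,-5.1,0.13,0,0,0,50],[7.4,-5.1,0.13,0,0,0,50],[7.4,-5.1,0.13,0,0,0,50],[7.4,-5.1,0.13,0,0,0,50]]' 
python3 - <<'E'
from h import *
go((.6573,-.0157,.062),-0.072)
f=frame("wrist");save(f,"w3",(130,120,430,400),2)
E
```

```text
t: 2.67
tcp_pos: [0.6548, -0.0139, 0.1241]
eef_rot: [0.704, 0.024, 0.709, -0.023]
ft_force: [-0.0, -0.2, 0.2]
finger_gap: 0.499
shift cm [ 6.21 -0.17  0.31] rotvec [ 0.006 -0.008 -0.   ] len 6.2 deg 0.6
```

View pics/w3.png

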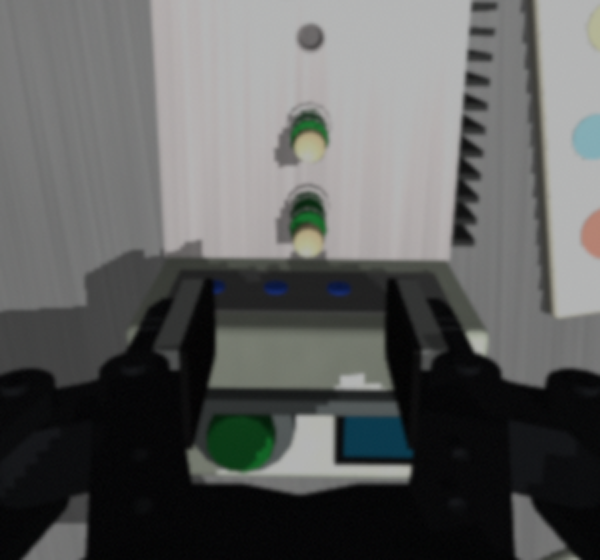

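```bash
python3 - <<'E'
from h import *
f=frame("wrist");p,r=pose();print(p)
m=cv2.inRange(f["img"],(60,120,120),(190,255,255));save(f,"w3b",(240,160,320,260),5)
E
python3 - <<'E'
from h import *
go((.6573,-.0157,.062),-0.072)
E
```

```text
[ 0.65830312 -0.01465155  0.12734216]
shift cm [ 6.53 -0.11 -0.09] rotvec [ 0.006 -0.     0.   ] len 6.5 deg 0.3
```

View pics/w3b.png

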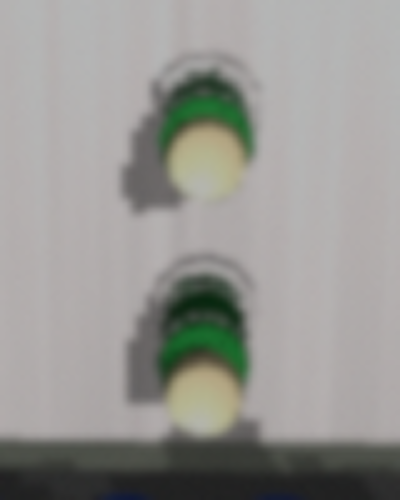

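```bash
python3 - <<'E'
from h import *
f=frame("wrist");p,r=pose();print(p,r.inv().apply([0,0,-1]).round(4))
for px in ((280.8,240),(281.2,192)):
    w=onz(f,px,.103);print(w.round(4),(r.inv().apply(w-p)*100).round(2))
go((.6573,-.0157,.062),-0.072)
E
```

```text
[ 0.65891138 -0.01493642  0.12794305] [ 1.e+00  2.e-04 -1.e-03]
[ 0.6593 -0.0183  0.103 ] [ 2.49 -0.34  0.06]
[0.6618 0.016  0.103 ] [2.49 3.11 0.08]
shift cm [ 6.59 -0.09 -0.16] rotvec [0.006 0.001 0.   ] len 6.6 deg 0.3
```

```bash
for i in 1 2 3 4; do python3 -m creep '[[0,0,0,0,0,0,50]]' | grep tcp; done; python3 - <<'E'
from h import *
for i in range(4):
    p,r=pose();f=frame("wrist");w=[onz(f,px,.103).round(4) for px in ((280.8,240),(281.2,192))]
    print(p.round(4),arm.get_state()["joint_velocities"].round(3))
save(f,"w3c",(240,160,320,260),5)
E
```

```text
tcp_pos: [0.6602, -0.0146, 0.13]
tcp_pos: [0.6616, -0.0144, 0.1322]
tcp_pos: [0.6627, -0.0143, 0.1339]
tcp_pos: [0.6636, -0.0142, 0.1352]
[ 0.6636 -0.0142  0.1352] [-0.004  0.006  0.007  0.    -0.003 -0.   ]
[ 0.6637 -0.0142  0.1353] [-0.001  0.008  0.008 -0.002 -0.001 -0.002]
[ 0.6634 -0.0143  0.1349] [ 0.     0.006  0.009 -0.    -0.001  0.001]
[ 0.663  -0.0143  0.1344] [ 0.001  0.006  0.004 -0.001  0.001 -0.001]
```

View pics/w3c.png

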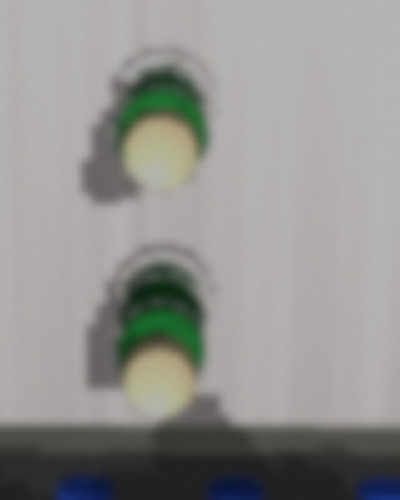

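```bash
cat >> h.py <<'E'
def meas(f,pts):
    p,r=pose()
    for px,z in pts:
        w=onz(f,px,z);print(px,"world",w.round(4),"tool cm",(r.inv().apply(w-p)*100).round(2))
E
python3 - <<'E'
from h import *
frame("wrist");f=frame("wrist");print(pose()[0]);save(f,"w3d",(240,160,320,260),5)
meas(f,(((271.6,236),.103),((272.2,190.2),.103)))
go((.658,-.017,.062),-0.072)
E
```

```text
[ 0.66250206 -0.01431751  0.13373803]
(271.6, 236) world [ 0.6573 -0.0169  0.103 ] tool cm [ 3.07 -0.29 -0.53]
(272.2, 190.2) world [0.6601 0.0167 0.103 ] tool cm [ 3.07  3.08 -0.47]
shift cm [ 7.17 -0.29 -0.5 ] rotvec [0.007 0.01  0.001] len 7.2 deg 0.7
```

View pics/w3d.png

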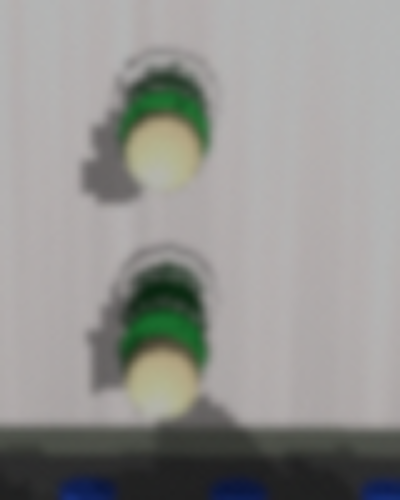

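```bash
python3 -m creep '[[1,-0.29,-0.5,0.007,0.01,0,50],[4,-0.29,-0.5,0.007,0.01,0,50],[7.1,-0.29,-0.5,0.007,0.01,0,50],[7.1,-0.29,-0.5,0.007,0.01,0,50],[7.1,-0.29,-0.5,0.007,0.01,0,50],[7.1,-0.29,-0.5,0.007,0.01,0,50],[7.1,-0.29,-0.5,0.007,0.01,0,50],[7.1,-0.29,-0.5,0.007,0.01,0,50]]' 
python3 - <<'E'
from h import *
go((.658,-.017,.062),-0.072)
f=frame("wrist");save(f,"w4",(130,120,430,400),2)
go((.658,-.017,.062),-0.072)
E
```

```text
t: 4.12
tcp_pos: [0.6596, -0.0172, 0.0646]
eef_rot: [0.708, 0.025, 0.706, -0.026]
ft_force: [0.0, 0.1, 0.0]
finger_gap: 0.498
shift cm [ 0.26  0.01 -0.16] rotvec [0.    0.003 0.001] len 0.3 deg 0.2
shift cm [ 0.25  0.   -0.14] rotvec [0.    0.003 0.001] len 0.3 deg 0.2
```

View pics/w4.png

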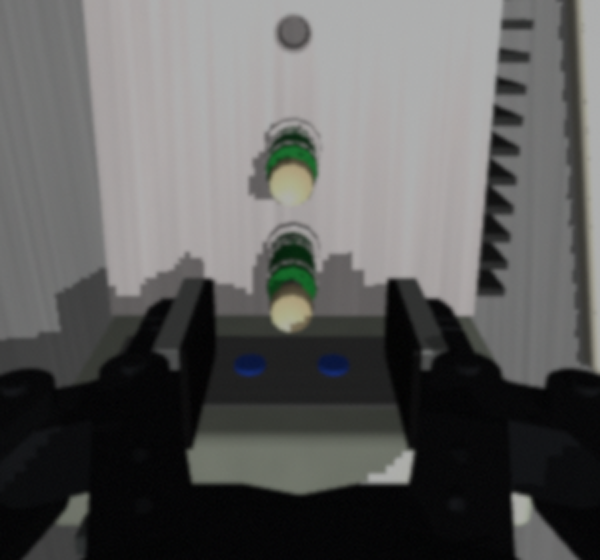

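```bash
python3 -m creep '[[0.2,0,-0.14,0,0.003,0,50],[0.2,0,-0.14,0,0.003,0,50],[0.2,0,-0.14,0,0.003,0,20],[0.2,0,-0.14,0,0.003,0,5],[0.2,0,-0.14,0,0.003,0,0],[0.2,0,-0.14,0,0.003,0,0],[0.2,0,-0.14,0,0.003,0,0],[0.2,0,-0.14,0,0.003,0,0]]' 40
python3 - <<'E'
from h import *
go((.658,-.017,.062),-0.072)
f=frame("wrist");save(f,"w5",(130,120,430,400),2)
go((.658,-.017,.062),-0.072)
E
```

```text
t: 4.83
tcp_pos: [0.6573, -0.017, 0.0628]
eef_rot: [0.706, 0.025, 0.707, -0.026]
ft_force: [-2.4, 0.1, 3.1]
finger_gap: -0.002
shift cm [0.08 0.   0.07] rotvec [ 0.    -0.001  0.001] len 0.1 deg 0.1
shift cm [ 0.06 -0.    0.08] rotvec [ 0.    -0.001  0.001] len 0.1 deg 0.1
```

View pics/w5.png

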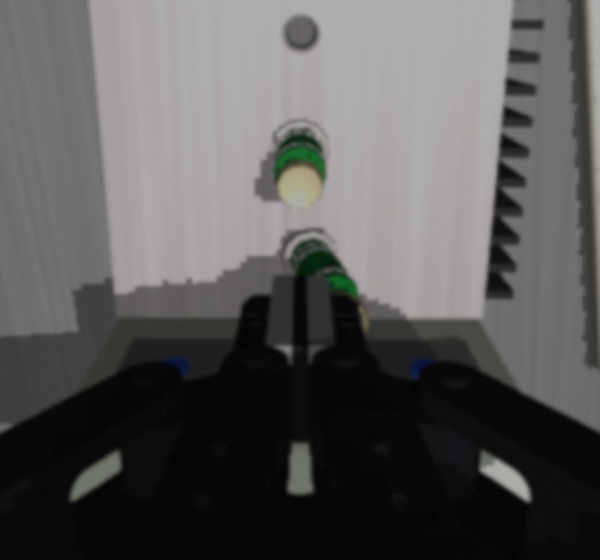

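The jaws shut fully, so the grasp missed: the holder sits in front of the fingers and leans a little. Opening before anything else, then checking with the fixed cameras.

```bash
python3 -m creep '[[0,0,0,0,0,0,25],[0,0,0,0,0,0,50],[0,0,0,0,0,0,50],[0,0,0,0,0,0,50],[0,0,0,0,0,0,50]]'
python3 - <<'E'
from h import *
p,r=pose()
f=frame("wrist");save(f,"w6",(130,120,430,400),2)
for n,b in (("top",(220,90,370,200)),("side",(140,140,280,280))):
    f=frame(n);print(n,proj(f,p),proj(f,[.658,-.017,.103]),proj(f,[.658,-.017,.058]));save(f,n+"6",b,5)
E
```

```text
t: 5.3
tcp_pos: [0.6442, -0.0154, 0.0598]
eef_rot: [0.698, 0.025, 0.715, -0.025]
ft_force: [-24.1, 0.8, 11.8]
finger_gap: 0.496
top [298.5774805  155.36063163] [300.91008791 141.66664715] [299.64439416 149.94938178]
side [217.98268843 203.60818386] [210.96099576 188.26176073] [213.19619695 202.15388516]
```

View pics/w6.png

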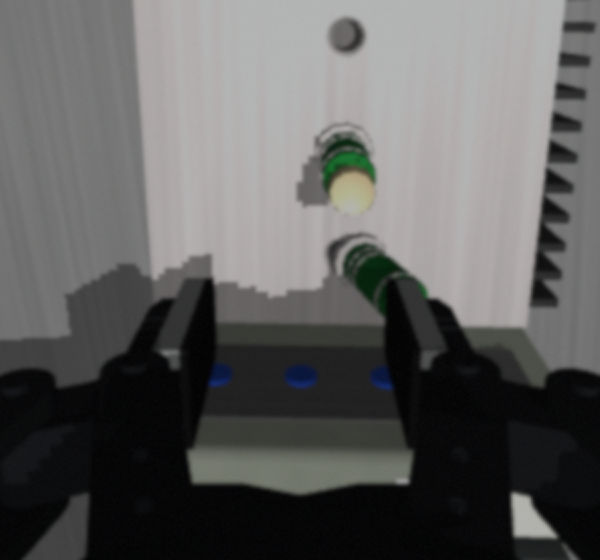

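View pics/top6.png

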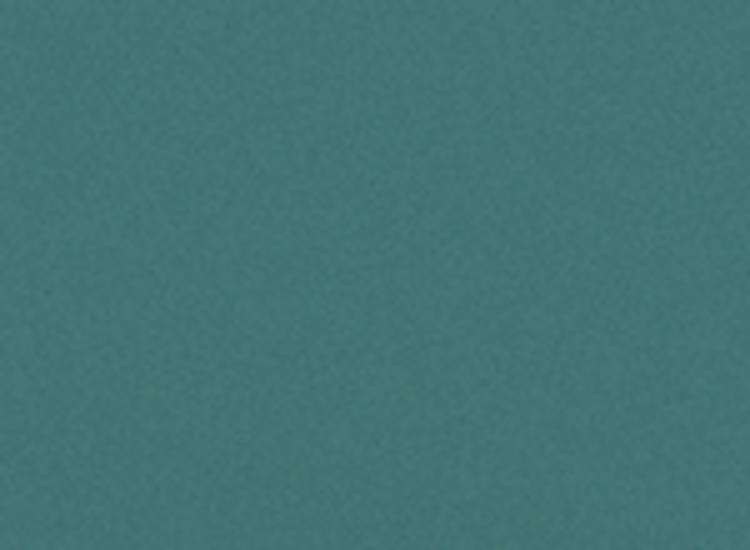

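View pics/side6.png

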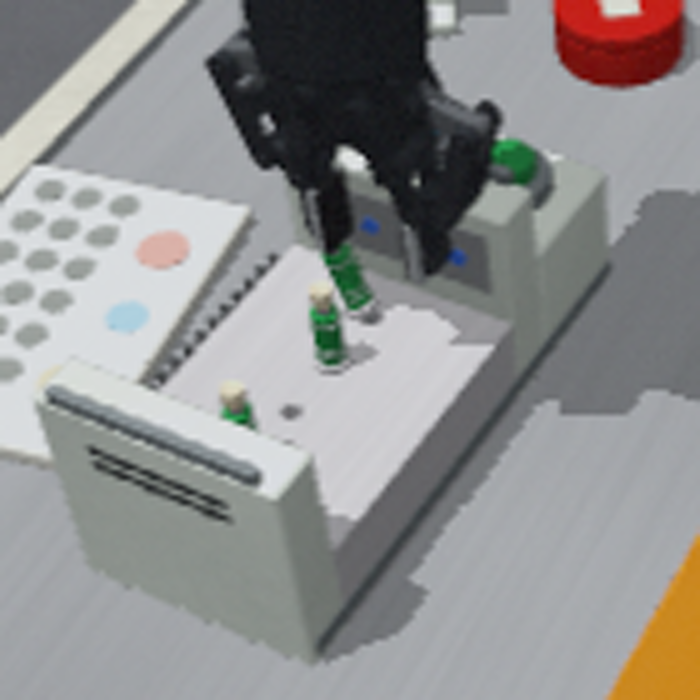

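The holder now leans in +x outside the right finger, and 24 N is on the arm. Easing the jaws shut to relieve it.

```bash
python3 -m creep '[[0,0,0,0,0,0,35],[0,0,0,0,0,0,20],[0,0,0,0,0,0,10],[0,0,0,0,0,0,0],[0,0,0,0,0,0,0]]'
python3 - <<'E'
from h import *
p,r=pose()
f=frame("wrist");save(f,"w7",(130,120,430,400),2)
f=frame("side");save(f,"side7",(140,140,280,280),5)
for t in ([0,0,0],[-.03,0,0],[-.042,0,0],[0,-.018,0]): 
    u=proj(f,p+r.apply(t));print(t,u,(u-140)*5)
E
```

```text
t: 5.87
tcp_pos: [0.6452, -0.0155, 0.0597]
eef_rot: [0.698, 0.025, 0.715, -0.025]
ft_force: [-0.2, -0.2, -0.5]
finger_gap: 0.001
[0, 0, 0] [217.626681   203.48705464] [388.13340501 317.43527322]
[-0.03, 0, 0] [215.98239856 194.21708363] [379.91199279 271.08541816]
[-0.042, 0, 0] [215.30393066 190.39208524] [376.51965332 251.96042622]
[0, -0.018, 0] [221.65464492 198.68055234] [408.27322462 293.4027617 ]
```

View pics/w7.png

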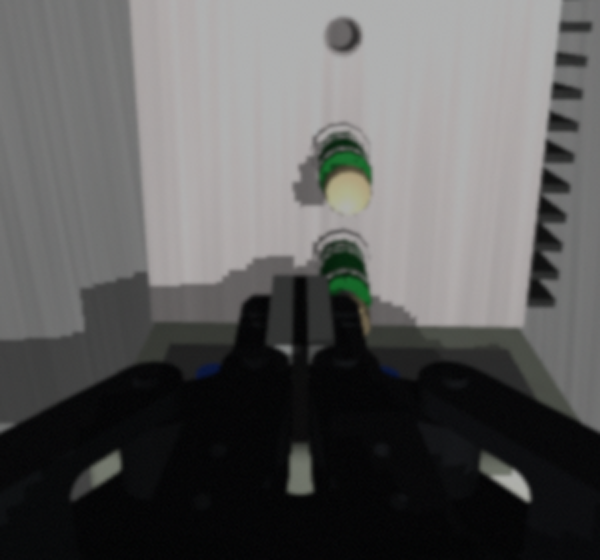

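View pics/side7.png

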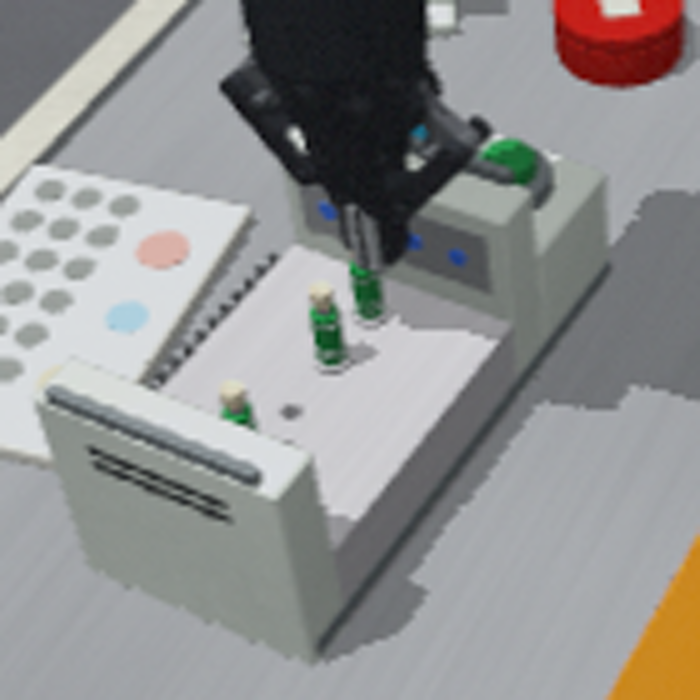

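Two cameras agree: the real fingertips sit about 35–40 mm short of the reported TCP (the wrist ray gives 42, the side view about 33), so the pads only caught the crown. The holder has dropped back upright. I'll check the tip length with a gentle touch on a clear part of the deck.

```bash
python3 - <<'E'
from h import *
fw=frame("wrist");fs=frame("side");p,r=pose()
w=tri(ray(fs,(214.4,193)),ray(fw,(280.5,257.5)));print(w,r.inv().apply(w-p))
go((.625,.036,.06),-.072)
E
```

```text
[ 0.6462242  -0.00696151  0.09920078] [-3.95397978e-02  8.61546532e-03  1.73259886e-05]
shift cm [ 0.02  5.   -2.32] rotvec [ 0.001 -0.025  0.   ] len 5.5 deg 1.4
```

```bash
python3 -m creep '[[-3,0,0,0,-0.025,0,0],[-3,0,0,0,-0.025,0,0],[-3,4,-2.3,0,-0.025,0,0],[-1,5,-2.3,0,-0.025,0,0],[2.5,5,-2.3,0,-0.025,0,0],[2.5,5,-2.3,0,-0.025,0,0],[2.5,5,-2.3,0,-0.025,0,0],[2.5,5,-2.3,0,-0.025,0,0]]'
```

```text
t: 6.73
tcp_pos: [0.6254, 0.0356, 0.036]
eef_rot: [0.707, 0.025, 0.706, -0.025]
ft_force: [0.1, 0.5, 0.8]
finger_gap: 0.004
```

```bash
python3 -m creep '[[0.3,0,0,0,0,0,0],[0.6,0,0,0,0,0,0],[0.6,0,0,0,0,0,0],[0.6,0,0,0,0,0,0]]'; python3 -m creep '[[0.5,0,0,0,0,0,0],[0.5,0,0,0,0,0,0],[0.5,0,0,0,0,0,0]]';python3 -m creep '[[0.3,0,0,0,0,0,0],[0.3,0,0,0,0,0,0],[0.3,0,0,0,0,0,0]]'
```

```text
t: 7.07
tcp_pos: [0.6259, 0.0353, 0.0306]
eef_rot: [0.707, 0.025, 0.706, -0.026]
ft_force: [-0.0, -0.2, -0.1]
finger_gap: -0.001
t: 7.32
tcp_pos: [0.6255, 0.0353, 0.0253]
eef_rot: [0.707, 0.025, 0.706, -0.026]
ft_force: [0.3, -0.2, 0.2]
finger_gap: -0.003
t: 7.57
tcp_pos: [0.6253, 0.0353, 0.022]
eef_rot: [0.707, 0.025, 0.706, -0.026]
ft_force: [-0.3, 0.1, 0.9]
finger_gap: -0.001
```

```bash
for i in 1 2; do python3 -m creep '[[0.3,0,0,0,0,0,0],[0.3,0,0,0,0,0,0],[0.3,0,0,0,0,0,0]]'; done
```

```text
t: 7.82
tcp_pos: [0.6251, 0.0353, 0.0187]
eef_rot: [0.707, 0.025, 0.707, -0.026]
ft_force: [-0.7, 0.7, 0.4]
finger_gap: 0.001
t: 8.07
tcp_pos: [0.6256, 0.0353, 0.0163]
eef_rot: [0.707, 0.025, 0.706, -0.026]
ft_force: [-1.3, -0.6, 5.2]
finger_gap: 0.0
```

Deck contact at TCP z = 0.0168, so the tip offset is 37.5 mm and I'll aim all heights that much lower. Now re-approaching the -51 holder.

```bash
python3 - <<'E'
from h import *
go((.658,-.017,.10),-.072)
E
python3 -m creep '[[-4,0,0,0,0,0,20],[-8,0,0,0,0,0,50],[-8.3,-2.5,1.5,0,0,0,50],[-8.3,-5.45,2.85,0,0,0,50],[-8.3,-5.45,2.85,0,0,0,50],[-8.3,-5.45,2.85,0,0,0,50],[-8.3,-5.45,2.85,0,0,0,50],[-8.3,-5.45,2.85,0,0,0,50]]'
python3 - <<'E'
from h import *
f=frame("wrist");f=frame("wrist");save(f,"w8",(130,120,430,400),2);print(pose()[0])
go((.658,-.017,.026),-.072)
E
```

```text
shift cm [-8.36 -4.99  3.62] rotvec [-0.     0.001  0.   ] len 10.4 deg 0.1
t: 8.73
tcp_pos: [0.6489, -0.0202, 0.0986]
eef_rot: [0.706, 0.025, 0.707, -0.025]
ft_force: [-0.8, -0.1, 0.0]
finger_gap: 0.498
[ 0.6491347  -0.02004757  0.09878997]
shift cm [7.28 0.37 0.86] rotvec [ 0.001 -0.    -0.   ] len 7.3 deg 0.0
```

View pics/w8.png

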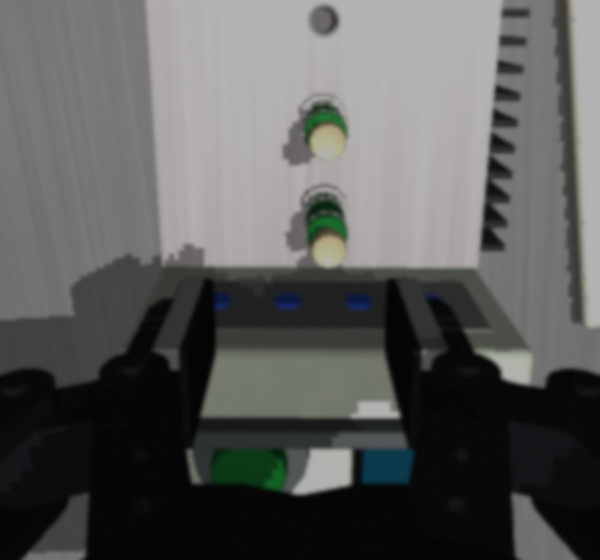

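```bash
python3 - <<'E'
from h import *
f=frame("wrist");print(pose()[0])
meas(f,(((294.5,245),.103),((293.8,190.5),.103)))
go((.658,-.017,.026),-.072)
E
```

```text
[ 0.64932352 -0.0201061   0.09892   ]
(294.5, 245) world [ 0.6589 -0.017   0.103 ] tool cm [-0.41  0.37  0.93]
(293.8, 190.5) world [0.6604 0.0167 0.103 ] tool cm [-0.41  3.75  0.84]
shift cm [7.29 0.37 0.84] rotvec [0.001 0.    0.   ] len 7.4 deg 0.1
```

```bash
python3 -m creep '[[0.5,0.37,0.88,0,0,0,50],[3.5,0.37,0.88,0,0,0,50],[7.2,0.37,0.88,0,0,0,50],[7.2,0.37,0.88,0,0,0,50],[7.2,0.37,0.88,0,0,0,50],[7.2,0.37,0.88,0,0,0,50],[7.2,0.37,0.88,0,0,0,20],[7.2,0.37,0.88,0,0,0,0],[7.2,0.37,0.88,0,0,0,0],[7.2,0.37,0.88,0,0,0,0]]' 40
python3 -m creep '[[0,0,0,0,0,0,0],[0,0,0,0,0,0,0]]'
python3 - <<'E'
from h import *
f=frame("wrist");save(f,"w9",(130,120,430,400),2);print(pose()[0])
E
```

```text
t: 9.72
tcp_pos: [0.6594, -0.0172, 0.0288]
eef_rot: [0.708, 0.025, 0.706, -0.025]
ft_force: [-2.2, 1.3, 6.9]
finger_gap: 0.148
t: 9.88
tcp_pos: [0.6593, -0.0172, 0.0295]
eef_rot: [0.708, 0.025, 0.706, -0.025]
ft_force: [-0.9, 0.2, -1.2]
finger_gap: 0.143
[ 0.65929442 -0.01719849  0.02923562]
```

View pics/w9.png

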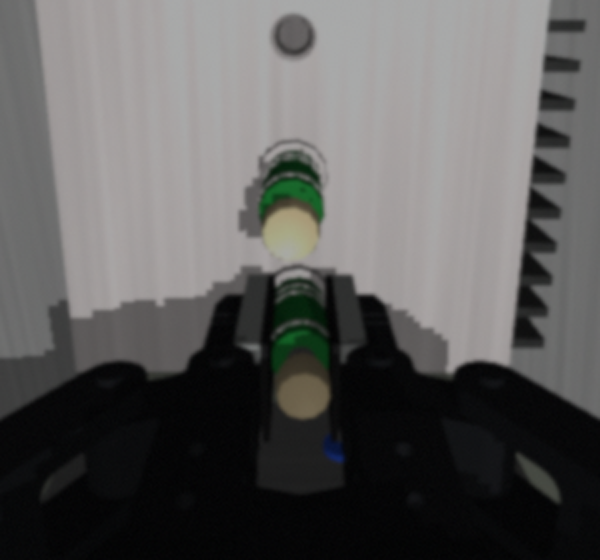

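Gripped, with the holder centred between the pads at crop (300,390). Lifting and carrying it toward the green rack.

```bash
python3 - <<'E'
from h import *
go((.49,-.325,.12),.143)
E
python3 -m creep '[[-4,0,0,0,0,0,0],[-8,0,0,0,0,0,0],[-12,0,0,0,0,0,0],[-12,0,0,0,0,0,0],[-12,0,0,0,0,0,0]]'
python3 - <<'E'
from h import *
go((.49,-.325,.12),.143)
E
```

```text
shift cm [ -9.11 -31.91 -14.67] rotvec [-0.214  0.003  0.   ] len 36.3 deg 12.3
t: 10.35
tcp_pos: [0.6619, -0.0175, 0.1528]
eef_rot: [0.71, 0.025, 0.703, -0.026]
ft_force: [0.5, 0.9, -1.1]
finger_gap: 0.144
shift cm [  3.14 -31.89 -14.99] rotvec [-0.214  0.01   0.002] len 35.4 deg 12.3
```

```bash
python3 -m creep '[[0,-31.9,-15,-0.214,0,0,0],[0,-31.9,-15,-0.214,0,0,0],[0,-31.9,-15,-0.214,0,0,0],[0,-31.9,-15,-0.214,0,0,0],[0,-31.9,-15,-0.214,0,0,0],[0,-31.9,-15,-0.214,0,0,0],[0,-31.9,-15,-0.214,0.01,0,0],[3,-31.9,-15,-0.214,0.01,0,0],[3,-31.9,-15,-0.214,0.01,0,0],[3,-31.9,-15,-0.214,0.01,0,0]]'
python3 -m creep '[[0,0,0,0,0,0,0],[0,0,0,0,0,0,0]]'
python3 - <<'E'
from h import *
f=frame("wrist");f=frame("wrist");save(f,"w10",(130,120,430,400),2);print(pose()[0])
go((.49,-.325,.12),.143)
E
```

```text
t: 11.18
tcp_pos: [0.4854, -0.3276, 0.1176]
eef_rot: [0.704, -0.049, 0.707, 0.049]
ft_force: [0.4, 0.3, -0.4]
finger_gap: 0.143
t: 11.35
tcp_pos: [0.4842, -0.3269, 0.116]
eef_rot: [0.703, -0.048, 0.708, 0.05]
ft_force: [0.1, -0.1, 0.1]
finger_gap: 0.144
[ 0.48566324 -0.32658868  0.11725111]
shift cm [-0.28  0.1   0.45] rotvec [-0.004 -0.005 -0.002] len 0.5 deg 0.4
```

View pics/w10.png

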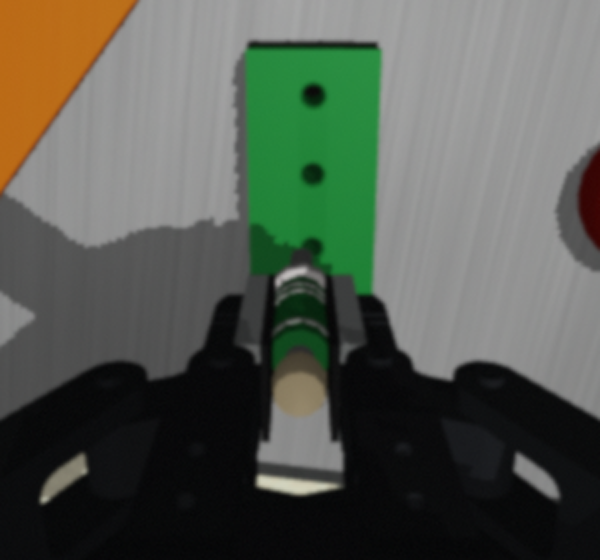

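Holes seen at crop (313,95), (313,174) and (313,247); the held shank tip shows at (303,255).

```bash
python3 - <<'E'
from h import *
f=frame("wrist");p,r=pose();print(p);save(f,"w10b",(260,150,310,290),4)
meas(f,(((286.5,167.5),.038),((286.5,207),.038),((286.5,243.5),.038)))
# expected pixel of crown top centre / tip if holder at tool y=0
for y in(-.003,0,.003):
  print(y,proj(f,p+r.apply([-.0735,y,0])),proj(f,p+r.apply([.0052,y,0])))
E
```

```text
[ 0.48602193 -0.32659995  0.11761249]
(286.5, 167.5) world [ 0.4858 -0.2855  0.038 ] tool cm [7.96 4.06 0.59]
(286.5, 207) world [ 0.4908 -0.3192  0.038 ] tool cm [7.96 0.66 0.61]
(286.5, 243.5) world [ 0.4957 -0.3526  0.038 ] tool cm [ 7.95 -2.72  0.63]
-0.003 [278.8417654 323.6991893] [279.27780883 249.5470673 ]
0 [278.83509377 317.15373219] [279.27553146 245.18937488]
0.003 [278.82833015 310.51802442] [279.27323473 240.79465734]
```

View pics/w10b.png

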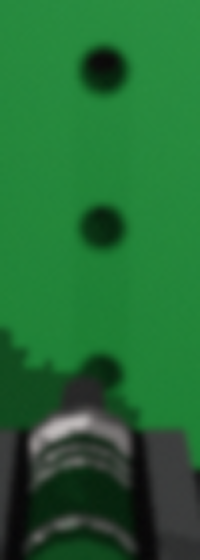

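```bash
python3 -m creep '[[0,-2.72,0.48,-0.004,-0.005,0,0],[2,-2.72,0.48,-0.004,-0.005,0,0],[4.5,-2.72,0.48,-0.004,-0.005,0,0],[6.5,-2.72,0.48,-0.004,-0.005,0,0],[6.5,-2.72,0.48,-0.004,-0.005,0,0],[6.5,-2.72,0.48,-0.004,-0.005,0,0],[6.5,-2.72,0.48,-0.004,-0.005,0,0],[6.5,-2.72,0.48,-0.004,-0.005,0,0]]'
python3 - <<'E'
from h import *
f=frame("wrist");f=frame("wrist");save(f,"w11",(240,150,330,300),4);print(pose()[0])
meas(f,[]);go((.4955,-.3525,.013),.143)
E
```

```text
t: 12.17
tcp_pos: [0.4957, -0.3534, 0.0543]
eef_rot: [0.706, -0.051, 0.704, 0.051]
ft_force: [-0.0, -0.1, -0.7]
finger_gap: 0.144
[ 0.49532513 -0.35346104  0.05409263]
shift cm [4.11 0.1  0.02] rotvec [0.001 0.002 0.001] len 4.1 deg 0.1
```

View pics/w11.png

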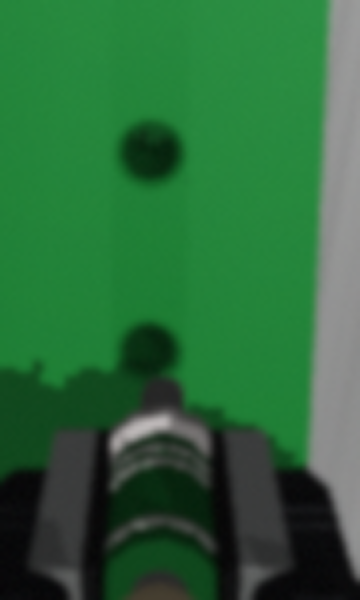

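```bash
python3 - <<'E'
from h import *
f=frame("wrist");p,r=pose();print(p)
for h in ((.4858,-.2855),(.4908,-.3192),(.4957,-.3526)): print((proj(f,[*h,.038])-[240,150])*4)
meas(f,(((277.5,188),.038),((277,237.5),.038)))
for z in (0,.001): print((proj(f,p+r.apply([.0052,0,z]))-[240,150])*4, (proj(f,p+r.apply([.016,0,z]))-[240,150])*4)
E
```

```text
[ 0.49511871 -0.35338697  0.05388405]
[156.97031849 -64.35936037]
[157.60078484 154.58136482]
[157.84371545 351.73907322]
(277.5, 188) world [ 0.4895 -0.319   0.038 ] tool cm [ 1.59  3.49 -0.06]
(277, 237.5) world [ 0.494  -0.3525  0.038 ] tool cm [ 1.59  0.1  -0.1 ]
[153.67569836 378.48483799] [153.94163487 355.41013557]
[159.8935881  378.48887843] [159.85049494 355.41397269]
```

Third hole at crop (148,350), held tip at about (160,385): I need about -2 mm in tool z and +1.3 mm in y. Correcting, then inserting.

```bash
python3 -m creep '[[0,0.13,-0.2,0,0,0,0],[0,0.13,-0.2,0,0,0,0],[0.8,0.13,-0.2,0,0,0,0],[1.6,0.13,-0.2,0,0,0,0],[2.2,0.13,-0.2,0,0,0,0],[2.2,0.13,-0.2,0,0,0,0]]'
```

```text
t: 12.82
tcp_pos: [0.4919, -0.3514, 0.0298]
eef_rot: [0.705, -0.05, 0.705, 0.052]
ft_force: [-0.6, -0.2, -0.8]
finger_gap: 0.143
```

```bash
python3 -m creep '[[0.6,0,0,0,0,0,0],[1.2,0,0,0,0,0,0],[1.6,0,0,0,0,0,0],[1.6,0,0,0,0,0,0],[1.6,0,0,0,0,0,0]]'
python3 - <<'E'
from h import *
f=frame("wrist");save(f,"w12",(130,120,430,400),2);print(pose()[0])
E
```

```text
t: 13.23
tcp_pos: [0.492, -0.3514, 0.0135]
eef_rot: [0.705, -0.05, 0.705, 0.052]
ft_force: [1.4, -0.6, -1.7]
finger_gap: 0.142
[ 0.49199916 -0.35138395  0.01350662]
```

View pics/w12.png

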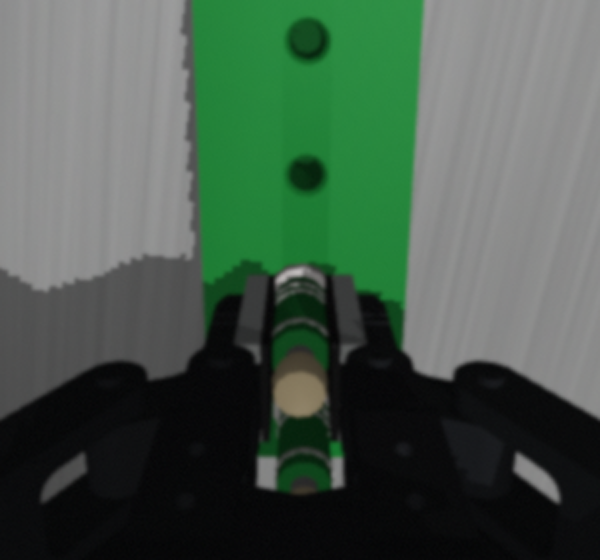

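```bash
python3 -m creep '[[0.2,0,0,0,0,0,0],[0.3,0,0,0,0,0,0],[0.3,0,0,0,0,0,0]]'
python3 -m creep '[[0,0,0,0,0,0,20],[0,0,0,0,0,0,40],[0,0,0,0,0,0,50],[-3,0,0,0,0,0,50],[-7,0,0,0,0,0,50],[-10,0,0,0,0,0,50],[-12,0,0,0,0,0,50],[-12,0,0,0,0,0,50],[-12,0,0,0,0,0,50]]'
python3 - <<'E'
from h import *
f=frame("wrist");save(f,"w13",(130,120,430,400),2);print(pose()[0])
go((.6606,.0168,.145),-.072)
E
```

```text
t: 13.53
tcp_pos: [0.4923, -0.3516, 0.0131]
eef_rot: [0.705, -0.051, 0.705, 0.051]
ft_force: [-4.5, 3.0, 22.5]
finger_gap: 0.146
t: 14.28
tcp_pos: [0.4928, -0.3523, 0.1339]
eef_rot: [0.706, -0.051, 0.705, 0.051]
ft_force: [-0.9, -0.1, -0.4]
finger_gap: 0.495
[ 0.49182042 -0.35145617  0.1324109 ]
shift cm [-1.2  34.02 21.99] rotvec [ 0.216 -0.    -0.002] len 40.5 deg 12.4
```

View pics/w13.png

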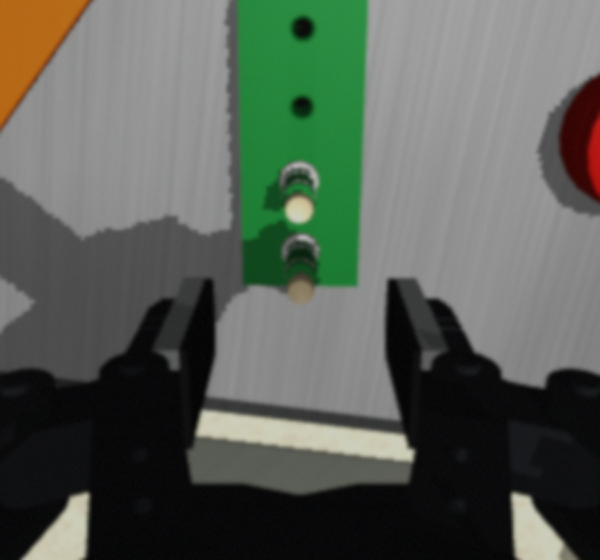

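Holder stands home in the third hole, next to the kept one. Next: the cured holder at -17.

```bash
python3 -m creep '[[0,34,22,0.216,0,0,50],[0,34,22,0.216,0,0,50],[0,34,22,0.216,0,0,50],[0,34,22,0.216,0,0,50],[0,34,22,0.216,0,0,50],[0,34,22,0.216,0,0,50],[0,34,22,0.216,0,0,50],[0,34,22,0.216,0,0,50],[0,34,22,0.216,0,0,50],[0,34,22,0.216,0,0,50]]'
python3 - <<'E'
from h import *
go((.6606,.0168,.09),-.072)
E
```

```text
t: 15.17
tcp_pos: [0.6599, 0.02, 0.1302]
eef_rot: [0.705, 0.026, 0.708, -0.024]
ft_force: [1.2, -1.1, 0.9]
finger_gap: 0.5
shift cm [ 4.02 -0.33  0.11] rotvec [ 0.001 -0.004 -0.002] len 4.0 deg 0.3
```

```bash
python3 -m creep '[[3.5,-0.33,0.1,0,-0.004,0,50],[3.5,-0.33,0.1,0,-0.004,0,50],[3.5,-0.33,0.1,0,-0.004,0,50],[3.5,-0.33,0.1,0,-0.004,0,50],[3.5,-0.33,0.1,0,-0.004,0,50]]'
python3 - <<'E'
from h import *
f=frame("wrist");f=frame("wrist");save(f,"w14",(200,120,360,300),4);print(pose()[0])
go((.6606,.0168,.029),-.072)
E
```

```text
t: 15.58
tcp_pos: [0.6607, 0.0157, 0.0957]
eef_rot: [0.707, 0.026, 0.707, -0.025]
ft_force: [0.0, 0.2, 0.3]
finger_gap: 0.499
[0.66126346 0.01568871 0.09645965]
shift cm [ 6.75  0.09 -0.08] rotvec [-0.     0.002 -0.002] len 6.7 deg 0.2
```

View pics/w14.png

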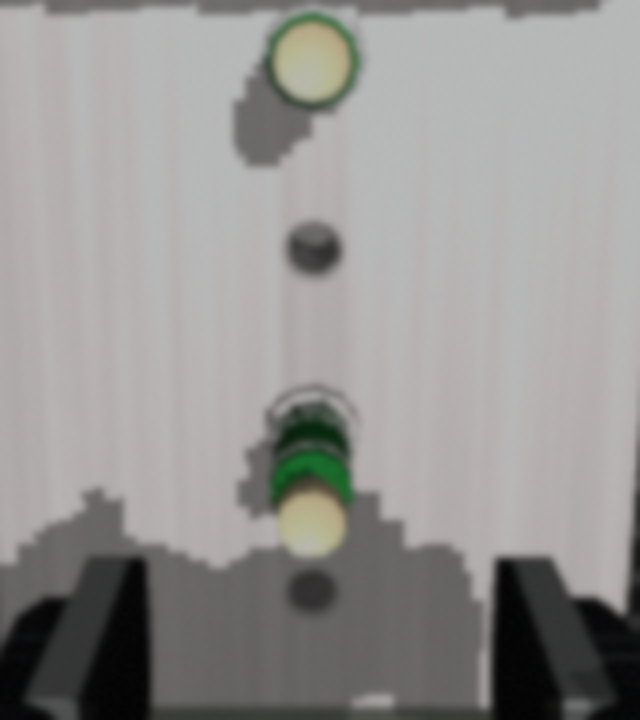

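```bash
python3 - <<'E'
from h import *
f=frame("wrist");print(pose()[0])
meas(f,(((278.25,135.5),.103),((278.5,181.75),.054),((278,250.5),.103),((278,268),.054)))
E
```

```text
[0.66126321 0.01579949 0.09646478]
(278.25, 135.5) world [0.6658 0.0838 0.103 ] tool cm [-0.64  6.82 -0.03]
(278.5, 181.75) world [0.6634 0.0505 0.054 ] tool cm [ 4.25  3.46 -0.04]
(278, 250.5) world [0.6608 0.0167 0.103 ] tool cm [-0.65  0.09 -0.06]
(278, 268) world [ 0.658  -0.0178  0.054 ] tool cm [ 4.24 -3.39 -0.09]
```

```bash
python3 -m creep '[[3,0.09,-0.06,0,0.002,0,50],[6.7,0.09,-0.06,0,0.002,0,50],[6.7,0.09,-0.06,0,0.002,0,50],[6.7,0.09,-0.06,0,0.002,0,50],[6.7,0.09,-0.06,0,0.002,0,50],[6.7,0.09,-0.06,0,0.002,0,20],[6.7,0.09,-0.06,0,0.002,0,0],[6.7,0.09,-0.06,0,0.002,0,0],[6.7,0.09,-0.06,0,0.002,0,0],[6.7,0.09,-0.06,0,0.002,0,0]]' 40
python3 -m creep '[[-4,0,0,0,0,0,0],[-8,0,0,0,0,0,0],[-12,0,0,0,0,0,0],[-12,0,0,0,0,0,0],[-12,0,0,0,0,0,0]]'
python3 - <<'E'
from h import *
f=frame("wrist");save(f,"w15",(130,120,430,400),2);print(pose()[0])
go((.4874,-.3178,.11),.143)
E
```

```text
t: 16.57
tcp_pos: [0.6619, 0.0168, 0.0315]
eef_rot: [0.707, 0.026, 0.706, -0.025]
ft_force: [-1.0, -0.8, 6.9]
finger_gap: 0.148
t: 16.98
tcp_pos: [0.6646, 0.0164, 0.1559]
eef_rot: [0.71, 0.026, 0.703, -0.025]
ft_force: [-0.1, -0.1, 0.2]
finger_gap: 0.145
[0.66252141 0.01653473 0.15335498]
shift cm [  4.18 -34.61 -15.09] rotvec [-0.215  0.006 -0.002] len 38.0 deg 12.3
```

View pics/w15.png

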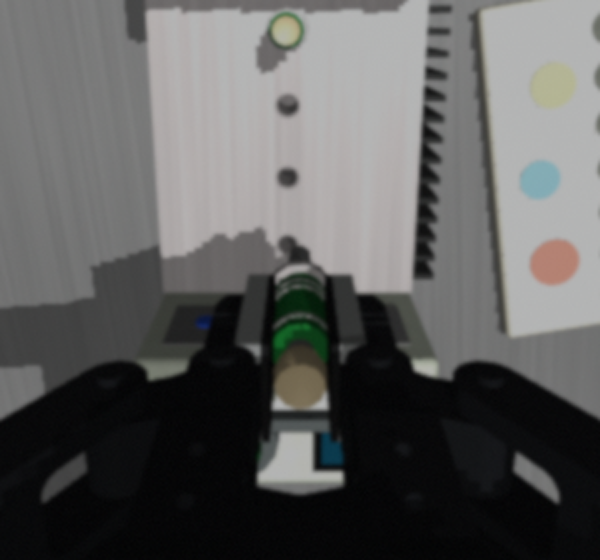

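```bash
python3 -m creep '[[0,-34.6,-15.1,-0.215,0,0,0],[0,-34.6,-15.1,-0.215,0,0,0],[0,-34.6,-15.1,-0.215,0,0,0],[0,-34.6,-15.1,-0.215,0,0,0],[0,-34.6,-15.1,-0.215,0,0,0],[0,-34.6,-15.1,-0.215,0,0,0],[0,-34.6,-15.1,-0.215,0.006,0,0],[2,-34.6,-15.1,-0.215,0.006,0,0],[4,-34.6,-15.1,-0.215,0.006,0,0],[4,-34.6,-15.1,-0.215,0.006,0,0]]'
python3 - <<'E'
from h import *
f=frame("wrist");go((.4874,-.3178,.057),.143)
E
```

```text
t: 17.87
tcp_pos: [0.4829, -0.3202, 0.1081]
eef_rot: [0.704, -0.048, 0.707, 0.051]
ft_force: [-0.9, 0.6, -1.2]
finger_gap: 0.146
shift cm [5.03 0.07 0.55] rotvec [-0.003 -0.006 -0.006] len 5.1 deg 0.5
```

```bash
python3 -m creep '[[0,0.07,0.55,-0.003,-0.006,-0.006,0],[2.5,0.07,0.55,-0.003,-0.006,-0.006,0],[5,0.07,0.55,-0.003,-0.006,-0.006,0],[5,0.07,0.55,-0.003,-0.006,-0.006,0],[5,0.07,0.55,-0.003,-0.006,-0.006,0],[5,0.07,0.55,-0.003,-0.006,-0.006,0],[5,0.07,0.55,-0.003,-0.006,-0.006,0]]'
python3 - <<'E'
from h import *
f=frame("wrist");f=frame("wrist");save(f,"w16",(240,150,330,300),4);p,r=pose();print(p)
go((.4874,-.3178,.016),.143)
print((proj(f,p+r.apply([.0072,0,0.001]))-[240,150])*4,(proj(f,[.4874,-.3178,.038])-[240,150])*4)
E
```

```text
t: 18.5
tcp_pos: [0.4889, -0.3179, 0.0588]
eef_rot: [0.706, -0.051, 0.705, 0.05]
ft_force: [0.2, -0.0, -0.2]
finger_gap: 0.142
[ 0.48861309 -0.31823172  0.05879419]
shift cm [ 4.28  0.07 -0.12] rotvec [-0.     0.002  0.002] len 4.3 deg 0.2
[159.62535068 375.16920633] [147.0062801  343.45454386]
```

View pics/w16.png

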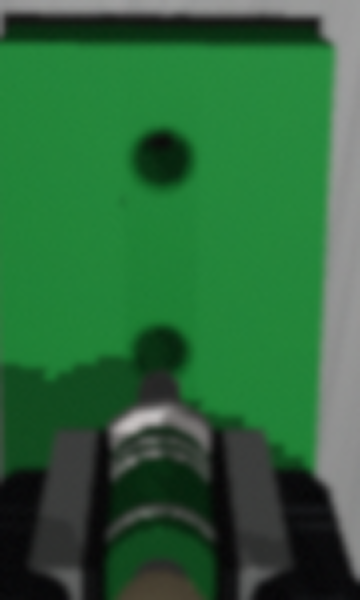

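```bash
python3 - <<'E'
from h import *
f=frame("wrist");print(pose()[0]);save(f,"w16b",(240,150,330,300),4)
meas(f,(((280,237),.038),((280.4,189.3),.038)))
E
```

```text
[ 0.48840373 -0.31821784  0.05863649]
(280, 237) world [ 0.4895 -0.3184  0.038 ] tool cm [ 2.06 -0.03  0.1 ]
(280.4, 189.3) world [ 0.485  -0.2852  0.038 ] tool cm [2.06 3.32 0.13]
```

```bash
python3 -m creep '[[0,0.05,-0.04,0,0,0,0],[0.8,0.05,-0.04,0,0,0,0],[1.6,0.05,-0.04,0,0,0,0],[2.4,0.05,-0.04,0,0,0,0],[2.4,0.05,-0.04,0,0,0,0],[2.4,0.05,-0.04,0,0,0,0]]'
```

```text
t: 19.15
tcp_pos: [0.4876, -0.3175, 0.0336]
eef_rot: [0.706, -0.051, 0.705, 0.05]
ft_force: [-0.2, 0.2, -1.3]
finger_gap: 0.141
```

```bash
python3 -m creep '[[0.6,0,0,0,0,0,0],[1.2,0,0,0,0,0,0],[1.7,0,0,0,0,0,0],[1.9,0,0,0,0,0,0],[1.9,0,0,0,0,0,0]]'
```

```text
t: 19.57
tcp_pos: [0.4879, -0.3177, 0.0156]
eef_rot: [0.706, -0.051, 0.705, 0.05]
ft_force: [-1.9, 2.1, 12.9]
finger_gap: 0.142
```

Contact at 13 N with TCP z = 0.0156, so it is seated. Releasing.

```bash
python3 -m creep '[[0,0,0,0,0,0,20],[0,0,0,0,0,0,40],[0,0,0,0,0,0,50],[-3,0,0,0,0,0,50],[-7,0,0,0,0,0,50],[-10,0,0,0,0,0,50],[-12,0,0,0,0,0,50],[-12,0,0,0,0,0,50],[-12,0,0,0,0,0,50]]'
python3 - <<'E'
from h import *
f=frame("wrist");save(f,"w17",(130,120,430,400),2);print(pose()[0])
go((.6655,.084,.13),-.072)
E
```

```text
t: 20.32
tcp_pos: [0.4884, -0.3182, 0.1365]
eef_rot: [0.706, -0.051, 0.704, 0.049]
ft_force: [-0.6, -0.5, -0.6]
finger_gap: 0.501
[ 0.48733844 -0.31735411  0.13510144]
shift cm [ 0.49 37.19 23.34] rotvec [0.215 0.001 0.001] len 43.9 deg 12.3
```

View pics/w17.png

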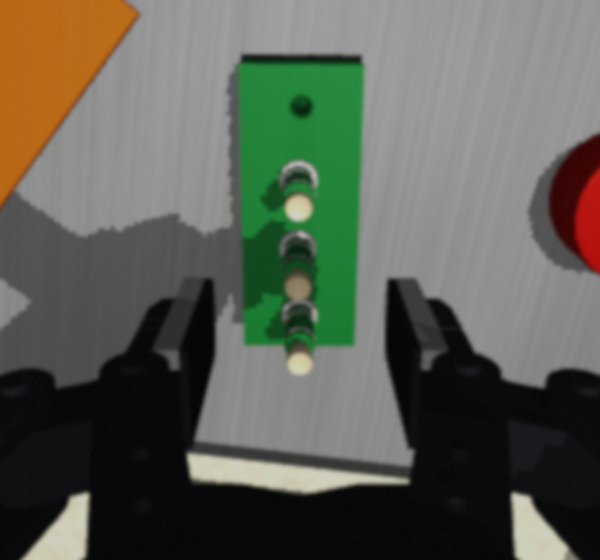

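```bash
python3 -m creep '[[0,37.2,23.3,0.215,0,0,50],[0,37.2,23.3,0.215,0,0,50],[0,37.2,23.3,0.215,0,0,50],[0,37.2,23.3,0.215,0,0,50],[0,37.2,23.3,0.215,0,0,50],[0,37.2,23.3,0.215,0,0,50],[0,37.2,23.3,0.215,0,0,50],[0,37.2,23.3,0.215,0,0,50],[0,37.2,23.3,0.215,0,0,50],[0,37.2,23.3,0.215,0,0,50]]'
python3 - <<'E'
from h import *
frame("wrist");go((.6657,.0842,.096),-.072)
E
```

```text
t: 21.2
tcp_pos: [0.6537, 0.0632, 0.1323]
eef_rot: [0.705, 0.025, 0.708, -0.026]
ft_force: [0.9, -0.7, -0.0]
finger_gap: 0.503
shift cm [3.65 1.36 0.75] rotvec [ 0.003  0.    -0.005] len 4.0 deg 0.3
```

```bash
python3 -m creep '[[0,1.36,0.75,0.003,0,-0.004,50],[2,1.36,0.75,0.003,0,-0.004,50],[3.6,1.36,0.75,0.003,0,-0.004,50],[3.6,1.36,0.75,0.003,0,-0.004,50],[3.6,1.36,0.75,0.003,0,-0.004,50],[3.6,1.36,0.75,0.003,0,-0.004,50]]'
python3 - <<'E'
from h import *
f=frame("wrist");f=frame("wrist");save(f,"w18",(200,120,360,300),4);print(pose()[0])
go((.6657,.0842,.029),-.072)
E
```

```text
t: 21.75
tcp_pos: [0.6652, 0.0838, 0.096]
eef_rot: [0.706, 0.026, 0.707, -0.026]
ft_force: [0.3, 0.5, 0.3]
finger_gap: 0.501
[0.66623252 0.08368611 0.09728316]
shift cm [ 6.83  0.04 -0.07] rotvec [-0.001  0.001 -0.001] len 6.8 deg 0.1
```

View pics/w18.png

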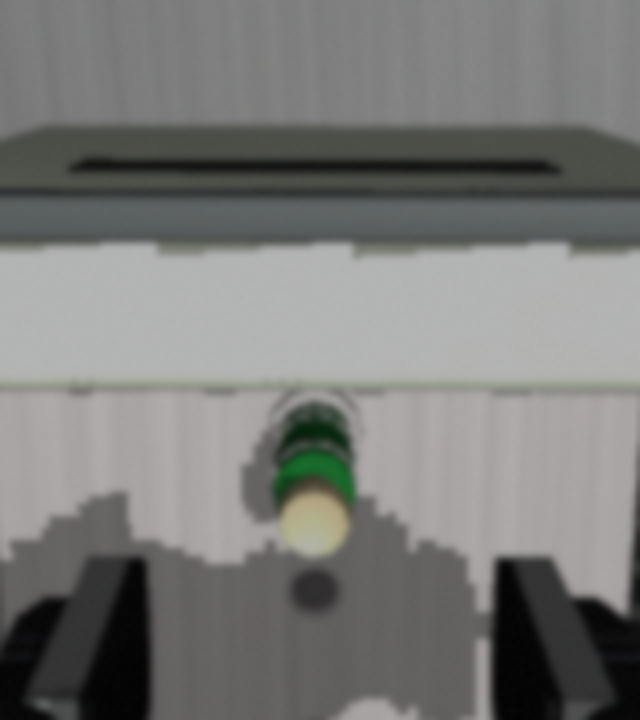

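```bash
python3 -m creep '[[3,0.06,-0.04,0,0,0,50],[6.7,0.06,-0.04,0,0,0,50],[6.7,0.06,-0.04,0,0,0,50],[6.7,0.06,-0.04,0,0,0,50],[6.7,0.06,-0.04,0,0,0,50],[6.7,0.06,-0.04,0,0,0,20],[6.7,0.06,-0.04,0,0,0,0],[6.7,0.06,-0.04,0,0,0,0],[6.7,0.06,-0.04,0,0,0,0],[6.7,0.06,-0.04,0,0,0,0]]' 40
python3 -m creep '[[-4,0,0,0,0,0,0],[-8,0,0,0,0,0,0],[-12,0,0,0,0,0,0],[-12,0,0,0,0,0,0],[-12,0,0,0,0,0,0]]'
python3 - <<'E'
from h import *
f=frame("wrist");save(f,"w19",(130,120,430,400),2);print(pose()[0])
go((.483,-.284,.11),.143)
E
```

```text
t: 22.68
tcp_pos: [0.6671, 0.0844, 0.0324]
eef_rot: [0.708, 0.026, 0.705, -0.025]
ft_force: [-2.0, -0.2, 5.9]
finger_gap: 0.138
t: 23.1
tcp_pos: [0.6696, 0.0845, 0.1569]
eef_rot: [0.711, 0.026, 0.702, -0.025]
ft_force: [-1.1, -0.2, -0.1]
finger_gap: 0.146
[0.66753874 0.08439581 0.15428489]
shift cm [  4.27 -38.09 -15.75] rotvec [-0.216  0.007 -0.   ] len 41.4 deg 12.4
```

View pics/w19.png

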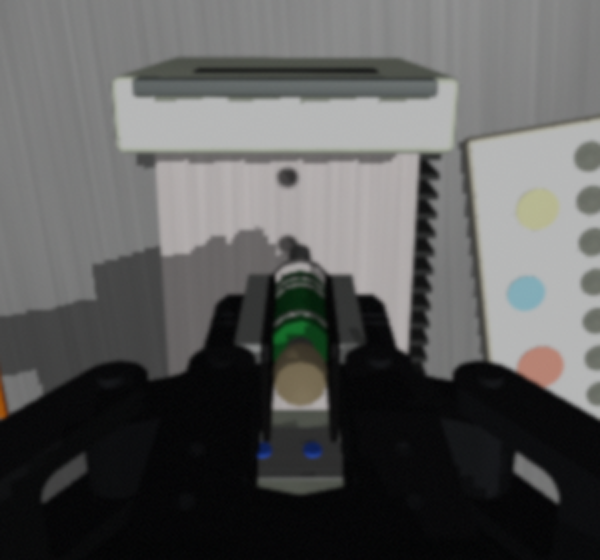

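```bash
python3 -m creep '[[0,-38,-15.7,-0.216,0,0,0],[0,-38,-15.7,-0.216,0,0,0],[0,-38,-15.7,-0.216,0,0,0],[0,-38,-15.7,-0.216,0,0,0],[0,-38,-15.7,-0.216,0,0,0],[0,-38,-15.7,-0.216,0,0,0],[0,-38,-15.7,-0.216,0.006,0,0],[2,-38,-15.7,-0.216,0.006,0,0],[4,-38,-15.7,-0.216,0.006,0,0],[4,-38,-15.7,-0.216,0.006,0,0]]'
python3 - <<'E'
from h import *
f=frame("wrist");go((.483,-.284,.058),.143)
E
```

```text
t: 23.98
tcp_pos: [0.4823, -0.2833, 0.1118]
eef_rot: [0.706, -0.05, 0.705, 0.051]
ft_force: [1.4, -0.8, -1.3]
finger_gap: 0.144
shift cm [5.04 0.35 0.61] rotvec [-0.002 -0.005 -0.001] len 5.1 deg 0.3
```

```bash
python3 -m creep '[[0,0.35,0.6,-0.002,-0.005,0,0],[2.5,0.35,0.6,-0.002,-0.005,0,0],[5,0.35,0.6,-0.002,-0.005,0,0],[5,0.35,0.6,-0.002,-0.005,0,0],[5,0.35,0.6,-0.002,-0.005,0,0],[5,0.35,0.6,-0.002,-0.005,0,0],[5,0.35,0.6,-0.002,-0.005,0,0]]'
python3 - <<'E'
from h import *
f=frame("wrist");f=frame("wrist");save(f,"w20",(240,150,330,300),4);p,r=pose();print(p)
go((.483,-.284,.016),.143)
E
```

```text
t: 24.62
tcp_pos: [0.4841, -0.284, 0.0596]
eef_rot: [0.706, -0.051, 0.705, 0.051]
ft_force: [-0.2, -0.6, -0.4]
finger_gap: 0.14
[ 0.48400187 -0.28424654  0.05974769]
shift cm [ 4.37  0.04 -0.1 ] rotvec [0.001 0.001 0.001] len 4.4 deg 0.1
```

View pics/w20.png

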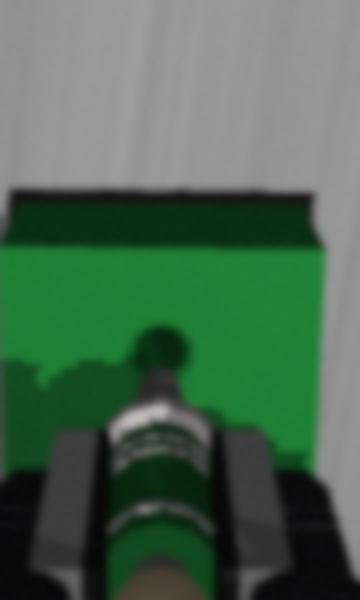

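```bash
python3 -m creep '[[0,0.04,-0.05,0,0,0,0],[0.8,0.04,-0.05,0,0,0,0],[1.6,0.04,-0.05,0,0,0,0],[2.5,0.04,-0.05,0,0,0,0],[2.5,0.04,-0.05,0,0,0,0],[2.5,0.04,-0.05,0,0,0,0]]'
```

```text
t: 25.22
tcp_pos: [0.4831, -0.2838, 0.0337]
eef_rot: [0.705, -0.051, 0.705, 0.051]
ft_force: [-0.1, 0.1, -0.2]
finger_gap: 0.141
```

```bash
python3 -m creep '[[0.6,0,0,0,0,0,0],[1.2,0,0,0,0,0,0],[1.7,0,0,0,0,0,0],[1.9,0,0,0,0,0,0],[1.9,0,0,0,0,0,0]]'
```

```text
t: 25.63
tcp_pos: [0.4834, -0.2842, 0.0164]
eef_rot: [0.706, -0.051, 0.705, 0.05]
ft_force: [-3.1, 1.6, 19.7]
finger_gap: 0.141
```

```bash
python3 -m creep '[[0,0,0,0,0,0,20],[0,0,0,0,0,0,40],[0,0,0,0,0,0,50],[-3,0,0,0,0,0,50],[-7,0,0,0,0,0,50],[-10,0,0,0,0,0,50],[-12,0,0,0,0,0,50],[-12,0,0,0,0,0,50],[-12,0,0,0,0,0,50]]'
python3 - <<'E'
from h import *
f=frame("wrist");save(f,"w21",(130,120,430,400),2);print(pose()[0])
go((.5115,.268,.13),.01)
E
```

```text
t: 26.38
tcp_pos: [0.4839, -0.2845, 0.1371]
eef_rot: [0.706, -0.052, 0.704, 0.05]
ft_force: [-0.2, 0.5, -0.6]
finger_gap: 0.502
[ 0.48285868 -0.28375972  0.13576784]
shift cm [ 0.56 54.2  10.74] rotvec [0.134 0.    0.   ] len 55.3 deg 7.7
```

View pics/w21.png

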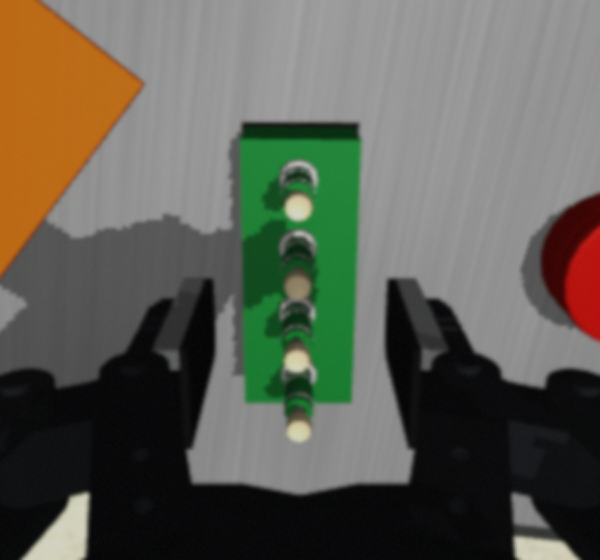

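All four stand in the green rack. On to the blue rack.

```bash
python3 -m creep '[[0,54.2,10.7,0.134,0,0,50],[0,54.2,10.7,0.134,0,0,50],[0,54.2,10.7,0.134,0,0,50],[0,54.2,10.7,0.134,0,0,50],[0,54.2,10.7,0.134,0,0,50],[0,54.2,10.7,0.134,0,0,50],[0,54.2,10.7,0.134,0,0,50],[0,54.2,10.7,0.134,0,0,50],[0,54.2,10.7,0.134,0,0,50],[0,54.2,10.7,0.134,0,0,50]]'
python3 - <<'E'
from h import *
frame("wrist");go((.5115,.27,.09),.01)
E
```

```text
t: 27.27
tcp_pos: [0.5022, 0.1326, 0.1337]
eef_rot: [0.706, -0.004, 0.708, 0.003]
ft_force: [1.6, -1.2, 0.3]
finger_gap: 0.502
shift cm [ 4.45 12.97  1.05] rotvec [ 0.002 -0.002 -0.005] len 13.7 deg 0.3
```

```bash
python3 -m creep '[[0,13,1,0,0,-0.004,50],[0,13,1,0,0,-0.004,50],[0,13,1,0,0,-0.004,50],[2,13,1,0,0,-0.004,50],[4.4,13,1,0,0,-0.004,50],[4.4,13,1,0,0,-0.004,50],[4.4,13,1,0,0,-0.004,50],[4.4,13,1,0,0,-0.004,50]]'
python3 - <<'E'
from h import *
f=frame("wrist");f=frame("wrist");save(f,"w22",(200,120,360,300),4);print(pose()[0])
go((.5118,.2717,.013),.01)
E
```

```text
t: 27.98
tcp_pos: [0.5105, 0.2694, 0.09]
eef_rot: [0.706, -0.004, 0.709, 0.004]
ft_force: [0.5, 0.1, 0.3]
finger_gap: 0.501
[0.51169925 0.26972418 0.09128492]
shift cm [7.83 0.19 0.02] rotvec [ 0.001 -0.001 -0.001] len 7.8 deg 0.1
```

View pics/w22.png

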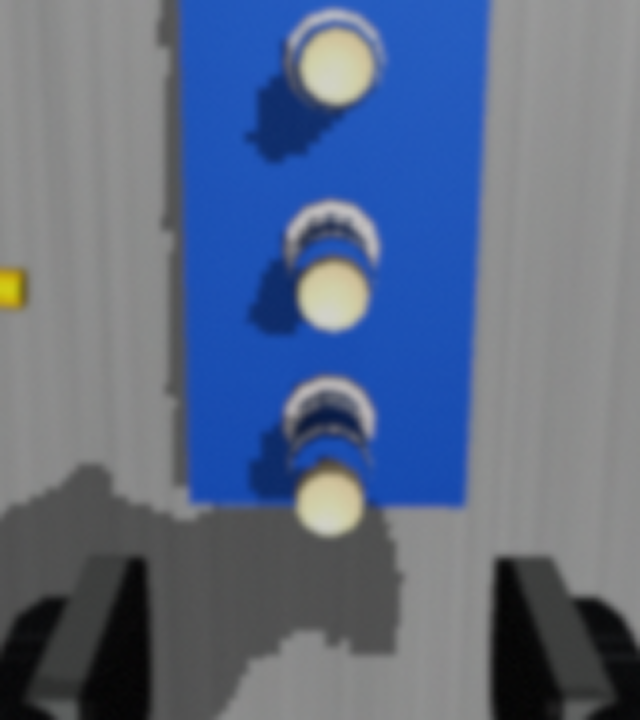

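```bash
python3 - <<'E'
from h import *
f=frame("wrist");print(pose()[0])
meas(f,(((282.5,245),.087),((283.25,193.75),.087),((284,136.75),.087)))
E
```

```text
[0.51187622 0.26981655 0.09153633]
(282.5, 245) world [0.514  0.2701 0.087 ] tool cm [0.45 0.03 0.21]
(283.25, 193.75) world [0.514  0.3035 0.087 ] tool cm [0.46 3.36 0.25]
(284, 136.75) world [0.514  0.3371 0.087 ] tool cm [0.46 6.72 0.28]
```

```bash
python3 -m creep '[[3,0.03,0.2,0.01,0,0,50],[7.7,0.03,0.2,0.01,0,0,50],[7.7,0.03,0.2,0.01,0,0,50],[7.7,0.03,0.2,0.01,0,0,50],[7.7,0.03,0.2,0.01,0,0,50],[7.7,0.03,0.2,0.01,0,0,20],[7.7,0.03,0.2,0.01,0,0,0],[7.7,0.03,0.2,0.01,0,0,0],[7.7,0.03,0.2,0.01,0,0,0],[7.7,0.03,0.2,0.01,0,0,0]]' 40
python3 -m creep '[[-4,0,0,0,0,0,0],[-8,0,0,0,0,0,0],[-12,0,0,0,0,0,0],[-14,0,0,0,0,0,0],[-14,0,0,0,0,0,0],[-14,0,0,0,0,0,0]]'
python3 - <<'E'
from h import *
f=frame("wrist");save(f,"w23",(130,120,430,400),2);print(pose()[0])
go((.658,-.0175,.15),-.072)
E
```

```text
t: 28.97
tcp_pos: [0.5149, 0.2708, 0.0164]
eef_rot: [0.708, 0.0, 0.706, 0.001]
ft_force: [-1.1, 0.1, 7.3]
finger_gap: 0.143
t: 29.47
tcp_pos: [0.516, 0.2711, 0.1588]
eef_rot: [0.709, 0.001, 0.705, 0.002]
ft_force: [-0.4, -0.5, -2.0]
finger_gap: 0.146
[0.51461079 0.27051346 0.15697753]
shift cm [  0.67 -28.82  14.31] rotvec [ 0.073  0.003 -0.003] len 32.2 deg 4.2
```

View pics/w23.png

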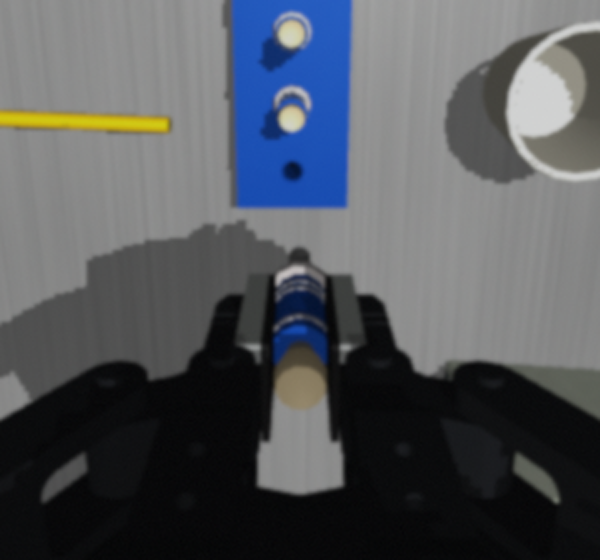

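```bash
python3 -m creep '[[0,-28.8,14.3,0.073,0,0,0],[0,-28.8,14.3,0.073,0,0,0],[0,-28.8,14.3,0.073,0,0,0],[0,-28.8,14.3,0.073,0,0,0],[0,-28.8,14.3,0.073,0,0,0],[0,-28.8,14.3,0.073,0,0,0],[0,-28.8,14.3,0.073,0,0,0],[0,-28.8,14.3,0.073,0,0,0],[0,-28.8,14.3,0.073,0,0,0],[0,-28.8,14.3,0.073,0,0,0]]'
python3 - <<'E'
from h import *
frame("wrist");go((.6583,-.0172,.073),-.072)
E
```

```text
t: 30.35
tcp_pos: [0.6571, -0.019, 0.1542]
eef_rot: [0.706, 0.028, 0.707, -0.025]
ft_force: [-0.4, -0.1, -0.9]
finger_gap: 0.14
shift cm [8.15 0.01 0.2 ] rotvec [-0.001 -0.001 -0.004] len 8.1 deg 0.2
```

```bash
python3 -m creep '[[2,0,0.2,0,0,-0.004,0],[5,0,0.2,0,0,-0.004,0],[8.1,0,0.2,0,0,-0.004,0],[8.1,0,0.2,0,0,-0.004,0],[8.1,0,0.2,0,0,-0.004,0],[8.1,0,0.2,0,0,-0.004,0],[8.1,0,0.2,0,0,-0.004,0]]'
python3 - <<'E'
from h import *
f=frame("wrist");f=frame("wrist");save(f,"w24",(240,150,330,300),4);p,r=pose();print(p)
go((.6583,-.0172,.032),-.072)
E
```

```text
t: 30.98
tcp_pos: [0.6597, -0.0169, 0.0756]
eef_rot: [0.707, 0.025, 0.706, -0.026]
ft_force: [0.9, -0.3, -0.1]
finger_gap: 0.144
[ 0.65980431 -0.01726559  0.07560251]
shift cm [ 4.36 -0.   -0.16] rotvec [-0.001  0.002  0.001] len 4.4 deg 0.1
```

View pics/w24.png

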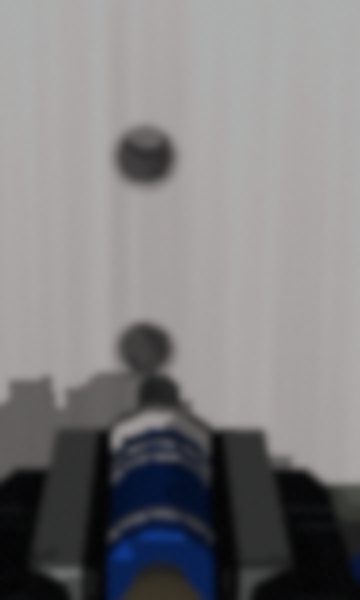

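```bash
python3 - <<'E'
from h import *
f=frame("wrist");print(pose()[0]);save(f,"w24b",(240,150,330,300),4)
meas(f,(((276.25,236.5),.054),((276.25,188.7),.054)))
E
```

```text
[ 0.65953952 -0.01734724  0.07532244]
(276.25, 236.5) world [ 0.6579 -0.0172  0.054 ] tool cm [ 2.13  0.01 -0.17]
(276.25, 188.7) world [0.6605 0.0164 0.054 ] tool cm [ 2.13  3.37 -0.16]
```

```bash
python3 -m creep '[[0,0.05,-0.26,0,0.002,0,0],[0.5,0.05,-0.26,0,0.002,0,0],[1.2,0.05,-0.26,0,0.002,0,0],[1.8,0.05,-0.26,0,0.002,0,0],[2.6,0.05,-0.26,0,0.002,0,0],[2.6,0.05,-0.26,0,0.002,0,0],[2.6,0.05,-0.26,0,0.002,0,0]]'
```

```text
t: 31.72
tcp_pos: [0.6564, -0.0167, 0.0482]
eef_rot: [0.706, 0.026, 0.707, -0.026]
ft_force: [0.6, -0.9, -0.2]
finger_gap: 0.142
```

```bash
python3 -m creep '[[0.6,0,0,0,0,0,0],[1.2,0,0,0,0,0,0],[1.6,0,0,0,0,0,0],[1.8,0,0,0,0,0,0],[1.8,0,0,0,0,0,0]]'
```

```text
t: 32.13
tcp_pos: [0.6565, -0.0167, 0.0325]
eef_rot: [0.706, 0.026, 0.707, -0.026]
ft_force: [-5.2, 0.2, 18.1]
finger_gap: 0.143
```

```bash
python3 -m creep '[[0,0,0,0,0,0,20],[0,0,0,0,0,0,40],[0,0,0,0,0,0,50],[-3,0,0,0,0,0,50],[-7,0,0,0,0,0,50],[-10,0,0,0,0,0,50],[-12,0,0,0,0,0,50],[-12,0,0,0,0,0,50],[-12,0,0,0,0,0,50]]'
python3 - <<'E'
from h import *
f=frame("wrist");save(f,"w25",(130,120,430,400),2);print(pose()[0])
go((.514,.3035,.13),0)
E
```

```text
t: 32.88
tcp_pos: [0.6576, -0.0167, 0.1535]
eef_rot: [0.707, 0.026, 0.706, -0.026]
ft_force: [-0.4, 0.8, -0.3]
finger_gap: 0.498
[ 0.65632343 -0.01653858  0.15190412]
shift cm [  2.2   30.88 -16.53] rotvec [-0.073 -0.002  0.001] len 35.1 deg 4.2
```

View pics/w25.png

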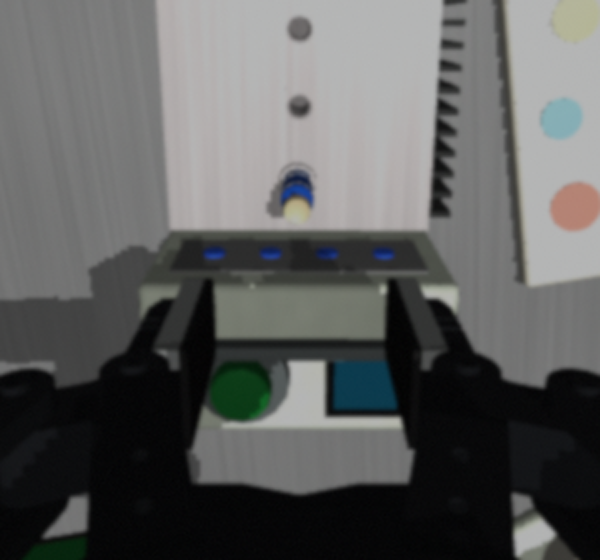

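First blue holder is home. Fetching the second one.

```bash
python3 -m creep '[[0,30.9,-16.5,-0.073,0,0,50],[0,30.9,-16.5,-0.073,0,0,50],[0,30.9,-16.5,-0.073,0,0,50],[0,30.9,-16.5,-0.073,0,0,50],[0,30.9,-16.5,-0.073,0,0,50],[0,30.9,-16.5,-0.073,0,0,50],[0,30.9,-16.5,-0.073,0,0,50],[0,30.9,-16.5,-0.073,0,0,50],[0,30.9,-16.5,-0.073,0,0,50],[0,30.9,-16.5,-0.073,0,0,50]]'
python3 - <<'E'
from h import *
frame("wrist");go((.514,.3035,.09),0)
E
```

```text
t: 33.77
tcp_pos: [0.5107, 0.3068, 0.1497]
eef_rot: [0.705, -0.002, 0.709, 0.001]
ft_force: [-0.2, -0.5, -0.8]
finger_gap: 0.499
shift cm [ 5.99 -0.11  0.24] rotvec [ 0.003 -0.006  0.002] len 6.0 deg 0.4
```

```bash
python3 -m creep '[[3,-0.1,0.2,0,-0.006,0.002,50],[5.9,-0.1,0.2,0,-0.006,0.002,50],[5.9,-0.1,0.2,0,-0.006,0.002,50],[5.9,-0.1,0.2,0,-0.006,0.002,50],[5.9,-0.1,0.2,0,-0.006,0.002,50],[5.9,-0.1,0.2,0,-0.006,0.002,50]]'
python3 - <<'E'
from h import *
f=frame("wrist");f=frame("wrist");save(f,"w26",(200,120,360,300),4);print(pose()[0])
go((.514,.3035,.015),0)
E
```

```text
t: 34.32
tcp_pos: [0.5153, 0.3035, 0.0923]
eef_rot: [0.708, -0.001, 0.706, 0.001]
ft_force: [0.4, -0.3, 0.5]
finger_gap: 0.502
[0.51509812 0.30384436 0.0924607 ]
shift cm [ 7.75 -0.04 -0.13] rotvec [ 0.003  0.003 -0.001] len 7.7 deg 0.2
```

View pics/w26.png

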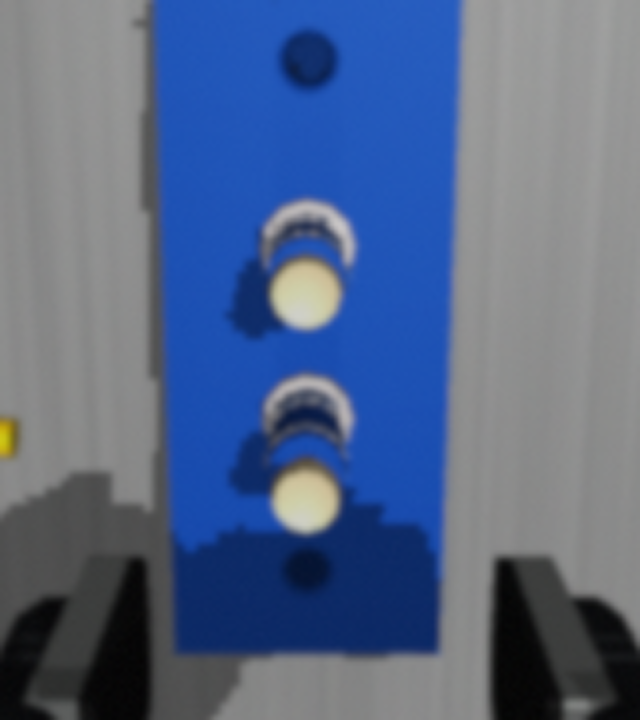

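```bash
python3 -m creep '[[3,0.03,-0.12,0,0.003,0,50],[7.7,0.03,-0.12,0,0.003,0,50],[7.7,0.03,-0.12,0,0.003,0,50],[7.7,0.03,-0.12,0,0.003,0,50],[7.7,0.03,-0.12,0,0.003,0,50],[7.7,0.03,-0.12,0,0.003,0,20],[7.7,0.03,-0.12,0,0.003,0,0],[7.7,0.03,-0.12,0,0.003,0,0],[7.7,0.03,-0.12,0,0.003,0,0],[7.7,0.03,-0.12,0,0.003,0,0]]' 40
python3 -m creep '[[-4,0,0,0,0,0,0],[-8,0,0,0,0,0,0],[-12,0,0,0,0,0,0],[-14,0,0,0,0,0,0],[-14,0,0,0,0,0,0],[-14,0,0,0,0,0,0]]'
python3 - <<'E'
from h import *
f=frame("wrist");save(f,"w27",(130,120,430,400),2);print(pose()[0])
go((.6589,.0172,.15),-.072)
E
```

```text
t: 35.25
tcp_pos: [0.5153, 0.3049, 0.0173]
eef_rot: [0.708, -0.0, 0.706, 0.002]
ft_force: [-0.7, 1.0, 7.1]
finger_gap: 0.141
t: 35.75
tcp_pos: [0.5162, 0.3052, 0.1596]
eef_rot: [0.71, 0.0, 0.705, 0.003]
ft_force: [-0.4, 0.5, -0.9]
finger_gap: 0.144
[0.51480392 0.30452792 0.157773  ]
shift cm [  0.75 -28.78  14.32] rotvec [ 0.075  0.003 -0.003] len 32.2 deg 4.3
```

View pics/w27.png

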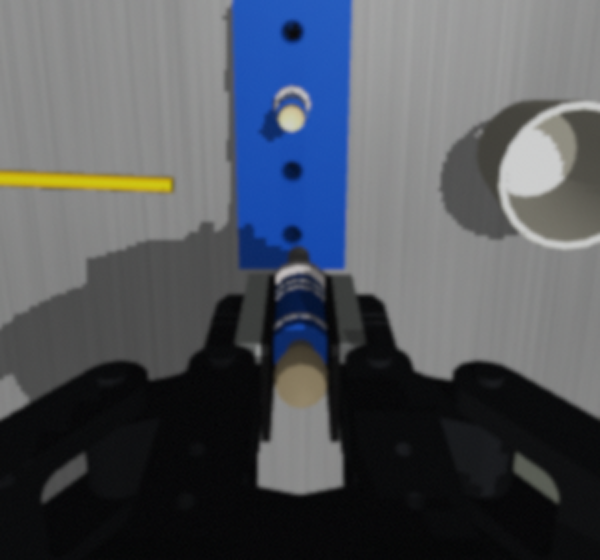

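```bash
python3 -m creep '[[0,-28.8,14.3,0.075,0,0,0],[0,-28.8,14.3,0.075,0,0,0],[0,-28.8,14.3,0.075,0,0,0],[0,-28.8,14.3,0.075,0,0,0],[0,-28.8,14.3,0.075,0,0,0],[0,-28.8,14.3,0.075,0,0,0],[0,-28.8,14.3,0.075,0,0,0],[0,-28.8,14.3,0.075,0,0,0],[0,-28.8,14.3,0.075,0,0,0],[0,-28.8,14.3,0.075,0,0,0]]'
python3 - <<'E'
from h import *
frame("wrist");go((.6589,.0172,.073),-.072)
E
```

```text
t: 36.63
tcp_pos: [0.6578, 0.0152, 0.1551]
eef_rot: [0.706, 0.028, 0.707, -0.026]
ft_force: [-0.4, 0.9, -0.3]
finger_gap: 0.14
shift cm [8.23 0.04 0.18] rotvec [-0.002 -0.001 -0.003] len 8.2 deg 0.2
```

```bash
python3 -m creep '[[2,0,0.1,0,0,-0.003,0],[5,0,0.1,0,0,-0.003,0],[8.1,0,0.1,0,0,-0.003,0],[8.1,0,0.1,0,0,-0.003,0],[8.1,0,0.1,0,0,-0.003,0],[8.1,0,0.1,0,0,-0.003,0],[8.1,0,0.1,0,0,-0.003,0]]'
python3 - <<'E'
from h import *
f=frame("wrist");f=frame("wrist");save(f,"w28",(240,150,330,300),4);p,r=pose();print(p)
go((.6589,.0172,.033),-.072)
E
```

```text
t: 37.27
tcp_pos: [0.6595, 0.0174, 0.0764]
eef_rot: [0.707, 0.026, 0.706, -0.026]
ft_force: [0.0, -0.4, 0.0]
finger_gap: 0.141
[0.65957723 0.01707606 0.07643858]
shift cm [ 4.34  0.01 -0.08] rotvec [-0.001  0.003 -0.   ] len 4.3 deg 0.2
```

View pics/w28.png

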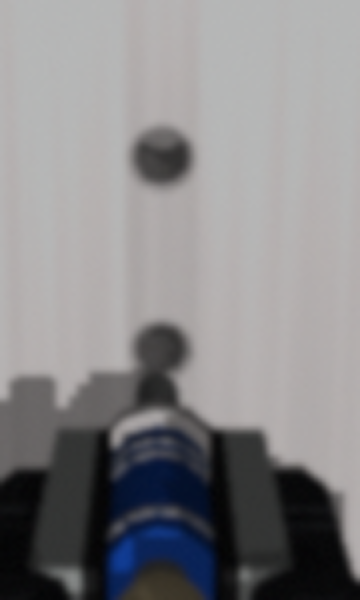

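```bash
python3 -m creep '[[0,0.05,-0.03,0,0.003,0,0],[0.5,0.05,-0.03,0,0.003,0,0],[1.2,0.05,-0.03,0,0.003,0,0],[1.8,0.05,-0.03,0,0.003,0,0],[2.6,0.05,-0.03,0,0.003,0,0],[2.6,0.05,-0.03,0,0.003,0,0],[2.6,0.05,-0.03,0,0.003,0,0]]'
```

```text
t: 37.95
tcp_pos: [0.6591, 0.0176, 0.0494]
eef_rot: [0.706, 0.026, 0.707, -0.026]
ft_force: [0.7, 0.5, -0.3]
finger_gap: 0.14
```

```bash
python3 -m creep '[[0.6,0,0,0,0,0,0],[1.2,0,0,0,0,0,0],[1.6,0,0,0,0,0,0],[1.9,0,0,0,0,0,0],[1.9,0,0,0,0,0,0]]'
```

```text
t: 38.37
tcp_pos: [0.6594, 0.0176, 0.0334]
eef_rot: [0.707, 0.026, 0.707, -0.026]
ft_force: [-6.2, 0.9, 23.0]
finger_gap: 0.146
```

```bash
python3 -m creep '[[0,0,0,0,0,0,20],[0,0,0,0,0,0,40],[0,0,0,0,0,0,50],[-3,0,0,0,0,0,50],[-7,0,0,0,0,0,50],[-10,0,0,0,0,0,50],[-12,0,0,0,0,0,50],[-12,0,0,0,0,0,50],[-12,0,0,0,0,0,50]]'
python3 - <<'E'
from h import *
f=frame("wrist");save(f,"w29",(130,120,430,400),2);print(pose()[0])
go((.514,.3375,.15),0)
E
```

```text
t: 39.12
tcp_pos: [0.6602, 0.0175, 0.1542]
eef_rot: [0.707, 0.026, 0.706, -0.026]
ft_force: [0.2, 0.4, -1.0]
finger_gap: 0.504
[0.65893484 0.0175455  0.15258934]
shift cm [  0.29  30.85 -16.8 ] rotvec [-0.073 -0.001 -0.   ] len 35.1 deg 4.2
```

View pics/w29.png

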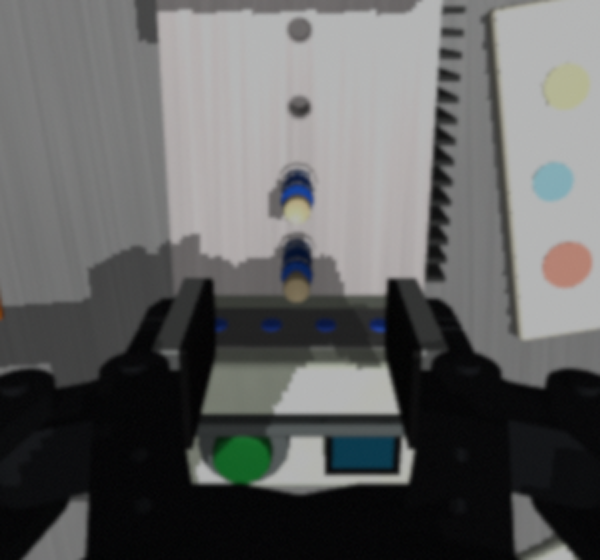

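```bash
python3 -m creep '[[0,30.9,-16.8,-0.073,0,0,50],[0,30.9,-16.8,-0.073,0,0,50],[0,30.9,-16.8,-0.073,0,0,50],[0,30.9,-16.8,-0.073,0,0,50],[0,30.9,-16.8,-0.073,0,0,50],[0,30.9,-16.8,-0.073,0,0,50],[0,30.9,-16.8,-0.073,0,0,50],[0,30.9,-16.8,-0.073,0,0,50],[0,30.9,-16.8,-0.073,0,0,50],[0,30.9,-16.8,-0.073,0,0,50]]'
python3 - <<'E'
from h import *
frame("wrist");go((.514,.3375,.09),0)
E
```

```text
t: 40.0
tcp_pos: [0.5101, 0.3413, 0.1505]
eef_rot: [0.705, -0.001, 0.709, 0.001]
ft_force: [-0.8, 0.5, 0.1]
finger_gap: 0.495
shift cm [ 6.06 -0.16  0.28] rotvec [ 0.003 -0.005  0.001] len 6.1 deg 0.4
```

```bash
python3 -m creep '[[3,-0.1,0.2,0,-0.005,0,50],[5.9,-0.1,0.2,0,-0.005,0,50],[5.9,-0.1,0.2,0,-0.005,0,50],[5.9,-0.1,0.2,0,-0.005,0,50],[5.9,-0.1,0.2,0,-0.005,0,50],[5.9,-0.1,0.2,0,-0.005,0,50]]'
python3 - <<'E'
from h import *
f=frame("wrist");f=frame("wrist");save(f,"w30",(200,120,360,300),4);print(pose()[0])
go((.514,.3375,.015),0)
E
```

```text
t: 40.55
tcp_pos: [0.5147, 0.3381, 0.0931]
eef_rot: [0.708, -0.001, 0.706, 0.001]
ft_force: [0.2, -0.9, 0.3]
finger_gap: 0.499
[0.51456701 0.33836641 0.09325685]
shift cm [ 7.83 -0.09 -0.08] rotvec [0.003 0.003 0.   ] len 7.8 deg 0.2
```

View pics/w30.png

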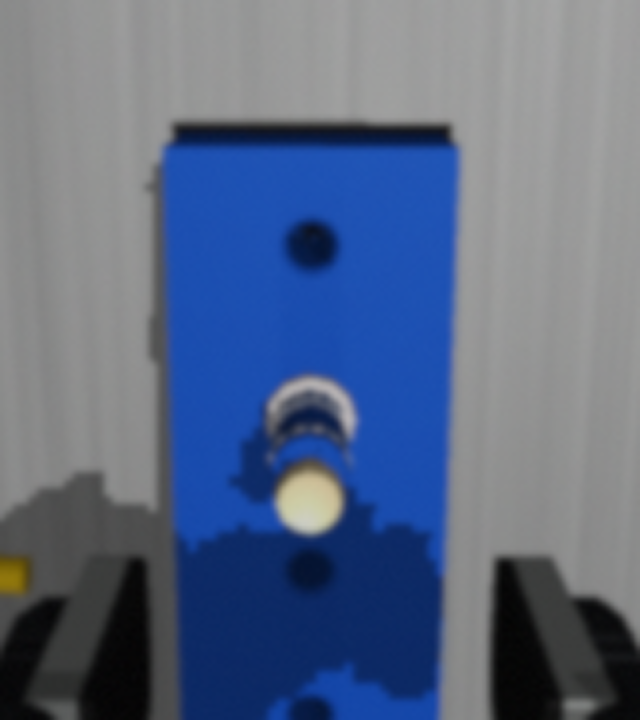

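Crown at crop (309,499), as before (about -0.8 mm in z). Gripping.

```bash
python3 -m creep '[[3,0,-0.08,0,0.003,0,50],[7.7,0,-0.08,0,0.003,0,50],[7.7,0,-0.08,0,0.003,0,50],[7.7,0,-0.08,0,0.003,0,50],[7.7,0,-0.08,0,0.003,0,50],[7.7,0,-0.08,0,0.003,0,20],[7.7,0,-0.08,0,0.003,0,0],[7.7,0,-0.08,0,0.003,0,0],[7.7,0,-0.08,0,0.003,0,0],[7.7,0,-0.08,0,0.003,0,0]]' 40
python3 -m creep '[[-4,0,0,0,0,0,0],[-8,0,0,0,0,0,0],[-12,0,0,0,0,0,0],[-14,0,0,0,0,0,0],[-14,0,0,0,0,0,0],[-14,0,0,0,0,0,0]]'
python3 - <<'E'
from h import *
f=frame("wrist");save(f,"w31",(130,120,430,400),2);print(pose()[0])
go((.6616,.0512,.15),-.072)
E
```

```text
t: 41.48
tcp_pos: [0.5152, 0.3392, 0.0183]
eef_rot: [0.708, -0.0, 0.706, 0.002]
ft_force: [-0.8, 0.2, 7.9]
finger_gap: 0.142
t: 41.98
tcp_pos: [0.5161, 0.3396, 0.1607]
eef_rot: [0.709, 0.0, 0.705, 0.002]
ft_force: [-0.2, 0.7, -1.1]
finger_gap: 0.139
[0.51475202 0.33889988 0.15875163]
shift cm [  0.87 -28.82  14.6 ] rotvec [ 0.075  0.003 -0.002] len 32.3 deg 4.3
```

View pics/w31.png

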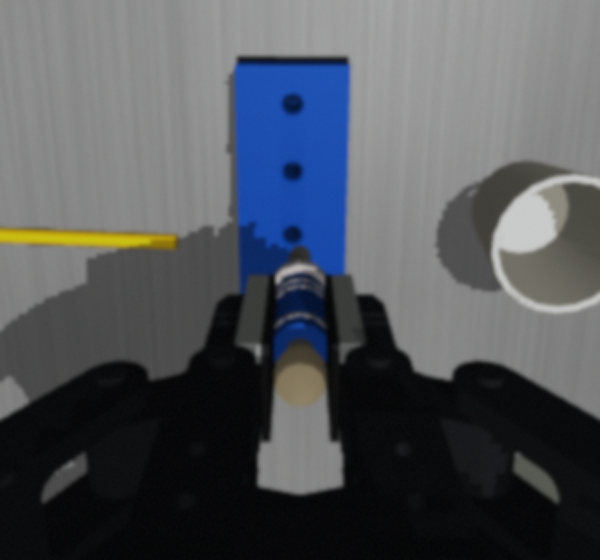

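```bash
python3 -m creep '[[0,-28.8,14.6,0.075,0,0,0],[0,-28.8,14.6,0.075,0,0,0],[0,-28.8,14.6,0.075,0,0,0],[0,-28.8,14.6,0.075,0,0,0],[0,-28.8,14.6,0.075,0,0,0],[0,-28.8,14.6,0.075,0,0,0],[0,-28.8,14.6,0.075,0,0,0],[0,-28.8,14.6,0.075,0,0,0],[0,-28.8,14.6,0.075,0,0,0],[0,-28.8,14.6,0.075,0,0,0]]'
python3 - <<'E'
from h import *
frame("wrist");go((.6616,.0512,.073),-.072)
E
```

```text
t: 42.87
tcp_pos: [0.6609, 0.0495, 0.1563]
eef_rot: [0.706, 0.027, 0.707, -0.026]
ft_force: [-1.3, -0.6, -0.6]
finger_gap: 0.138
shift cm [8.35 0.01 0.15] rotvec [-0.002 -0.001 -0.003] len 8.4 deg 0.2
```

```bash
python3 -m creep '[[2,0,0.1,0,0,-0.003,0],[5,0,0.1,0,0,-0.003,0],[8.2,0,0.1,0,0,-0.003,0],[8.2,0,0.1,0,0,-0.003,0],[8.2,0,0.1,0,0,-0.003,0],[8.2,0,0.1,0,0,-0.003,0],[8.2,0,0.1,0,0,-0.003,0]]'
python3 - <<'E'
from h import *
f=frame("wrist");f=frame("wrist");save(f,"w32",(240,150,330,300),4);p,r=pose();print(p)
go((.6616,.0512,.034),-.072)
E
```

```text
t: 43.5
tcp_pos: [0.6625, 0.0518, 0.0766]
eef_rot: [0.707, 0.026, 0.706, -0.026]
ft_force: [0.4, -0.2, 0.4]
finger_gap: 0.143
[0.66260495 0.05138966 0.07669077]
shift cm [ 4.27 -0.03 -0.11] rotvec [-0.001  0.003  0.   ] len 4.3 deg 0.2
```

View pics/w32.png

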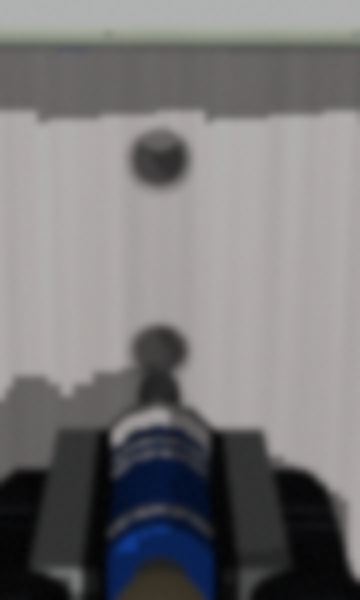

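Hole at crop (159,347), tip at (158,380), much as last time.

```bash
python3 -m creep '[[0,0.03,-0.06,0,0.003,0,0],[0.5,0.03,-0.06,0,0.003,0,0],[1.2,0.03,-0.06,0,0.003,0,0],[1.8,0.03,-0.06,0,0.003,0,0],[2.6,0.03,-0.06,0,0.003,0,0],[2.6,0.03,-0.06,0,0.003,0,0],[2.6,0.03,-0.06,0,0.003,0,0]]'
```

```text
t: 44.18
tcp_pos: [0.6615, 0.0517, 0.0495]
eef_rot: [0.706, 0.026, 0.707, -0.026]
ft_force: [-0.3, 0.5, -0.7]
finger_gap: 0.143
```

```bash
python3 -m creep '[[0.6,0,0,0,0,0,0],[1.2,0,0,0,0,0,0],[1.5,0,0,0,0,0,0],[1.8,0,0,0,0,0,0],[1.8,0,0,0,0,0,0]]'
```

```text
t: 44.6
tcp_pos: [0.6617, 0.0517, 0.0344]
eef_rot: [0.706, 0.026, 0.707, -0.026]
ft_force: [-7.0, -1.0, 20.5]
finger_gap: 0.142
```

```bash
python3 -m creep '[[0,0,0,0,0,0,20],[0,0,0,0,0,0,40],[0,0,0,0,0,0,50],[-3,0,0,0,0,0,50],[-7,0,0,0,0,0,50],[-10,0,0,0,0,0,50],[-12,0,0,0,0,0,50],[-12,0,0,0,0,0,50],[-12,0,0,0,0,0,50]]'
python3 - <<'E'
from h import *
f=frame("wrist");save(f,"w33",(0,120,400,420),2);print(pose()[0])
f=frame("side");save(f,"s33",(100,100,420,330),2.4)
E
```

```text
t: 45.35
tcp_pos: [0.6627, 0.0517, 0.1552]
eef_rot: [0.707, 0.026, 0.706, -0.026]
ft_force: [0.7, 0.6, -1.1]
finger_gap: 0.502
[0.66146113 0.05173675 0.15366894]
```

View pics/w33.png

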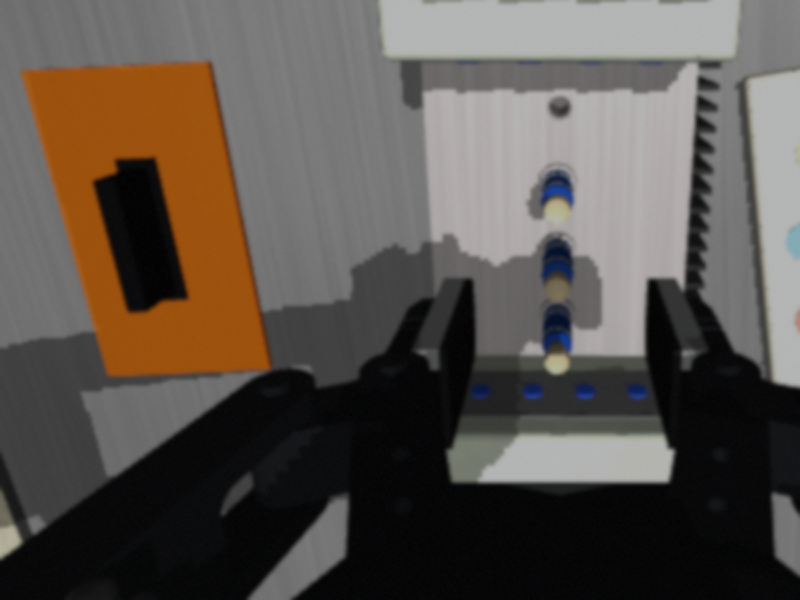

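View pics/s33.png

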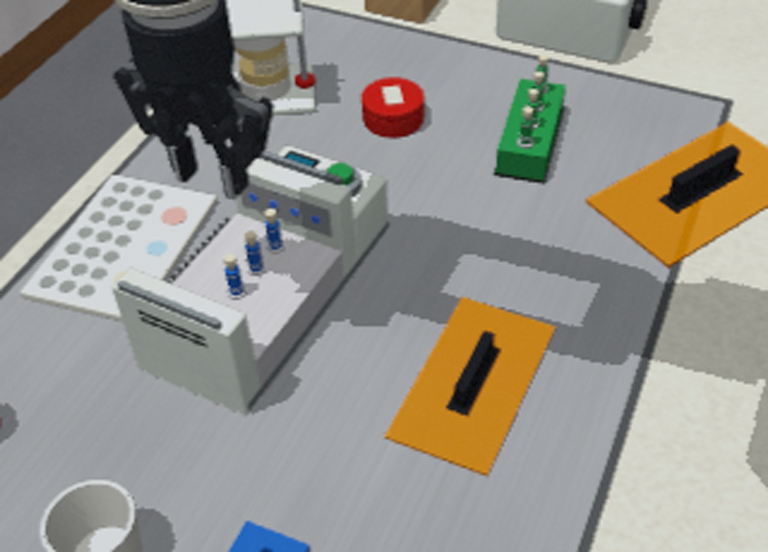

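Three blue holders home. Now above the shield.

```bash
python3 - <<'E'
from h import *
go((.432,.025,.153),0)
E
python3 -m creep '[[0,-4.3,-22.7,-0.073,0,0,50],[0,-4.3,-22.7,-0.073,0,0,50],[0,-4.3,-22.7,-0.073,0,0,50],[0,-4.3,-22.7,-0.073,0,0,50],[0,-4.3,-22.7,-0.073,0,0,50],[0,-4.3,-22.7,-0.073,0,0,50],[0,-4.3,-22.7,-0.073,0,0,50],[0,-4.3,-22.7,-0.073,0,0,50],[0,-4.3,-22.7,-0.073,0,0,50]]'
python3 - <<'E'
from h import *
f=frame("wrist");f=frame("wrist");save(f,"w34");print(pose()[0])
go((.432,.025,.1),0)
E
```

```text
shift cm [  0.06  -4.34 -22.61] rotvec [-0.073 -0.004  0.   ] len 23.0 deg 4.2
t: 46.2
tcp_pos: [0.4318, 0.0254, 0.1531]
eef_rot: [0.706, 0.0, 0.709, -0.0]
ft_force: [-0.1, -0.4, 0.6]
finger_gap: 0.499
[0.43259463 0.02541871 0.15332728]
shift cm [ 5.33 -0.04 -0.04] rotvec [-0.    -0.004  0.   ] len 5.3 deg 0.2
```

View pics/w34.png

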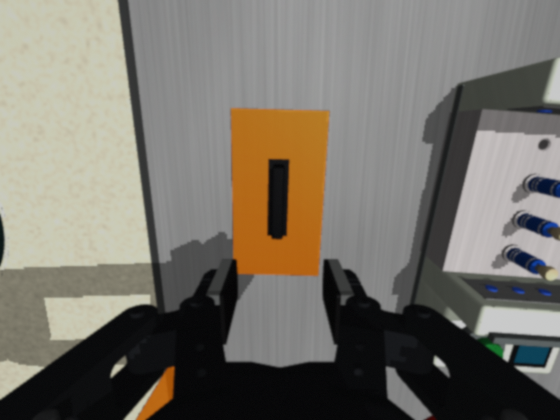

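```bash
python3 - <<'E'
from h import *
f=frame("wrist");p,r=pose();print(p)
m=mask(f,(5,150,40),(22,255,255));m[290:]=0;m[:, :200]=0;m[:,350:]=0
c=blobs(m,3000)[0]
ap=cv2.approxPolyDP(c,6,True)[:,0];print(ap.tolist())
for q in ap: print(q,onz(f,q,.005).round(4))
g=cv2.cvtColor(f["img"],cv2.COLOR_BGR2GRAY)
mk=np.zeros_like(m);cv2.fillPoly(mk,[c],255)
mk=cv2.erode(mk,np.ones((9,9)));d=((g<45)&(mk>0)).astype(np.uint8)*255
d2=blobs(d,200)
for b in d2[:2]: print(cv2.minAreaRect(b),cv2.boundingRect(b))
save(f,"w34b",(215,95,345,285),3)
E
```

```text
[0.43253225 0.02543848 0.1533485 ]
[[231, 109], [236, 273], [316, 275], [328, 113]]
[231 109] [0.3835 0.1162 0.005 ]
[236 273] [ 0.3813 -0.0652  0.005 ]
[316 275] [ 0.4751 -0.0676  0.005 ]
[328 113] [0.4812 0.1124 0.005 ]
((277.3000183105469, 198.90000915527344), (18.44715118408203, 78.19212341308594), 1.3639276027679443) (268, 160, 20, 79)
```

View pics/w34b.png

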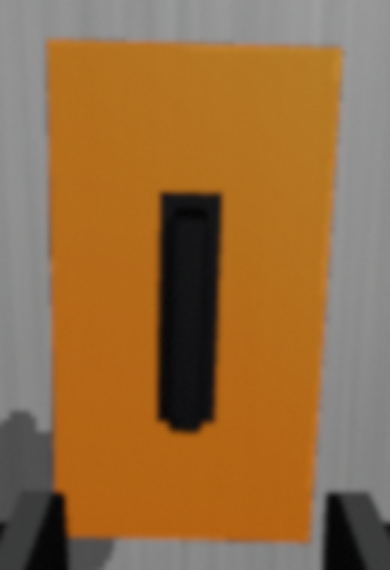

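```bash
python3 - <<'E'
from h import *
f=frame("wrist");p,r=pose();print(p)
meas(f,(((231,108.3),.005),((328.7,110.7),.005),((318,275.3),.005),((236,274),.005),((278.3,201.7),.033),((277.7,197.7),.005)))
E
```

```text
[0.43233391 0.02547916 0.15336815]
(231, 108.3) world [0.3834 0.1169 0.005 ] tool cm [14.85  9.14 -4.84]
(328.7, 110.7) world [0.4818 0.1146 0.005 ] tool cm [14.81  8.91  5.  ]
(318, 275.3) world [ 0.4774 -0.0679  0.005 ] tool cm [14.82 -9.34  4.56]
(236, 274) world [ 0.3812 -0.0665  0.005 ] tool cm [14.86 -9.19 -5.05]
(278.3, 201.7) world [0.4311 0.0271 0.033 ] tool cm [12.04  0.16 -0.07]
(277.7, 197.7) world [0.4303 0.025  0.005 ] tool cm [14.84 -0.05 -0.15]
```

```bash
python3 - <<'E'
from h import *
go((.431,.0247,.01),-.018)
E
python3 -m creep '[[3,-0.07,-0.1,0.018,0,0,50],[7,-0.07,-0.1,0.018,0,0,50],[11,-0.07,-0.1,0.018,0,0,50],[14,-0.07,-0.1,0.018,-0.003,0,50],[14,-0.07,-0.1,0.018,-0.003,0,50],[14,-0.07,-0.1,0.018,-0.003,0,50],[14,-0.07,-0.1,0.018,-0.003,0,50]]'
python3 - <<'E'
from h import *
f=frame("wrist");f=frame("wrist");save(f,"w35",(130,60,430,400),1.7);print(pose()[0])
go((.431,.0247,-.026),-.018)
E
```

```text
shift cm [14.34 -0.07 -0.08] rotvec [ 0.018 -0.004  0.   ] len 14.3 deg 1.1
t: 46.98
tcp_pos: [0.4321, 0.0247, 0.0143]
eef_rot: [0.707, 0.006, 0.707, -0.006]
ft_force: [-1.2, 0.1, -1.2]
finger_gap: 0.5
[0.43301065 0.02458164 0.01514893]
shift cm [ 4.11  0.01 -0.21] rotvec [0.    0.003 0.001] len 4.1 deg 0.2
```

View pics/w35.png

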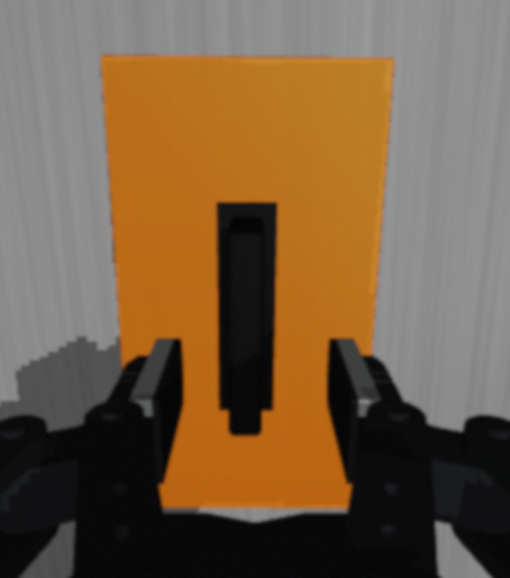

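```bash
python3 -m creep '[[1.5,0,-0.2,0,0.003,0,50],[3,0,-0.2,0,0.003,0,50],[3.9,0,-0.2,0,0.003,0,50],[3.9,0,-0.2,0,0.003,0,50],[3.9,0,-0.2,0,0.003,0,50],[3.9,0,-0.2,0,0.003,0,50]]'
python3 -m creep '[[0,0,0,0,0,0,25],[0,0,0,0,0,0,10],[0,0,0,0,0,0,0],[0,0,0,0,0,0,0],[0,0,0,0,0,0,0],[0,0,0,0,0,0,0]]' 90
python3 - <<'E'
from h import *
f=frame("wrist");save(f,"w36",(130,60,430,400),1.7);print(pose()[0]);go((.431,.0247,-.024),-.018)
E
```

```text
t: 47.58
tcp_pos: [0.4319, 0.0245, -0.023]
eef_rot: [0.708, 0.006, 0.707, -0.007]
ft_force: [0.3, -0.0, -0.5]
finger_gap: 0.497
t: 48.08
tcp_pos: [0.4323, 0.0245, -0.0222]
eef_rot: [0.708, 0.006, 0.706, -0.007]
ft_force: [-2.4, -0.3, 9.8]
finger_gap: 0.112
[ 0.43225278  0.02451229 -0.02218611]
shift cm [ 0.18  0.02 -0.13] rotvec [-0.     0.002  0.001] len 0.2 deg 0.1
```

View pics/w36.png

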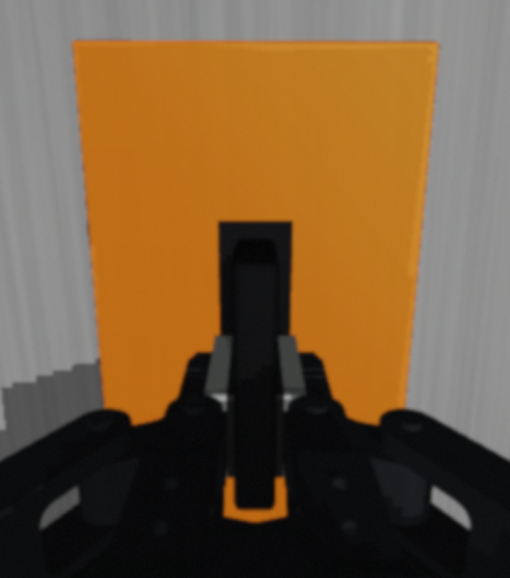

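Shield gripped by its rib (opening 0.112). Lifting.

```bash
python3 -m creep '[[-2,0,0,0,0,0,0],[-5,0,0,0,0,0,0],[-9,0,0,0,0,0,0],[-13,0,0,0,0,0,0],[-17,0,0,0,0,0,0],[-18,0,0,0,0,0,0],[-18,0,0,0,0,0,0],[-18,0,0,0,0,0,0]]'
python3 - <<'E'
from h import *
f=frame("wrist");save(f,"w37",(130,60,430,400),1.7);print(pose()[0]);go((.661,.034,.155),-.072)
f=frame("side");save(f,"s37",(100,50,520,330),1.9)
E
```

```text
t: 48.8
tcp_pos: [0.4318, 0.0247, 0.1581]
eef_rot: [0.708, 0.006, 0.706, -0.007]
ft_force: [-0.4, 0.4, -1.5]
finger_gap: 0.116
[0.43068708 0.02477854 0.15691024]
shift cm [ 0.21  1.34 23.01] rotvec [0.054 0.001 0.001] len 23.1 deg 3.1
```

View pics/s37.png

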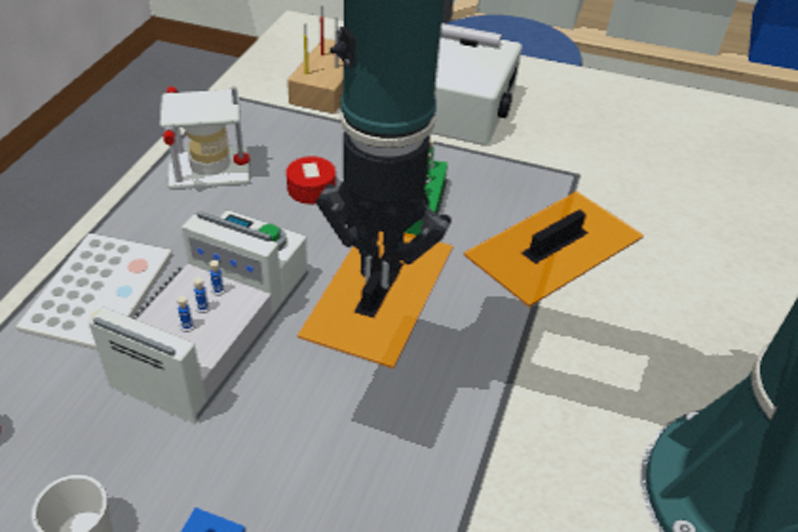

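View pics/w37.png

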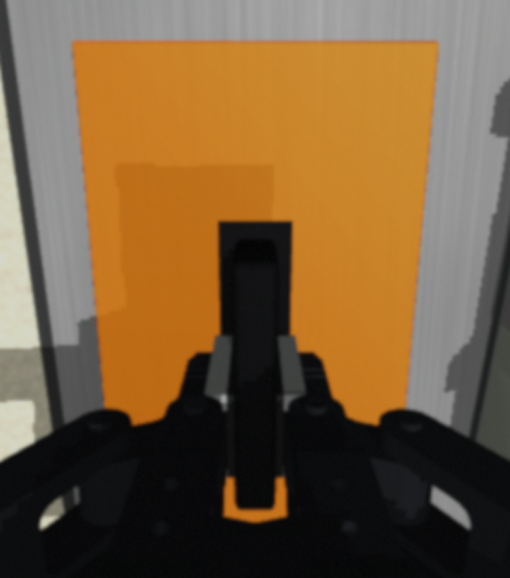

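```bash
python3 -m creep '[[0,1.3,4,0.054,0,0,0],[0,1.3,8,0.054,0,0,0],[0,1.3,12,0.054,0,0,0],[0,1.3,16,0.054,0,0,0],[0,1.3,20,0.054,0,0,0],[0,1.3,23,0.054,0,0,0],[0,1.3,23,0.054,0,0,0],[0,1.3,23,0.054,0,0,0],[0,1.3,23,0.054,0,0,0]]'
python3 - <<'E'
from h import *
f=frame("wrist");f=frame("wrist");save(f,"w38",(80,60,480,420),1.6);print(pose()[0]);go((.661,.034,.106),-.072)
E
```

```text
t: 49.65
tcp_pos: [0.658, 0.0338, 0.1533]
eef_rot: [0.704, 0.025, 0.709, -0.026]
ft_force: [-0.2, -0.0, -0.4]
finger_gap: 0.114
[0.65798227 0.03377961 0.15461203]
shift cm [4.86 0.05 0.32] rotvec [-0.    -0.005  0.001] len 4.9 deg 0.3
```

View pics/w38.png

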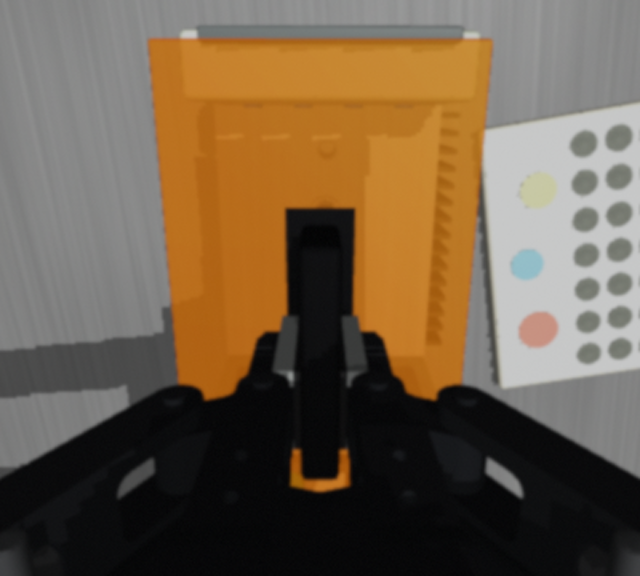

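```bash
python3 -m creep '[[0,0.05,0.32,0,-0.005,0,0],[2,0.05,0.32,0,-0.005,0,0],[4,0.05,0.32,0,-0.005,0,0],[4.4,0.05,0.32,0,-0.005,0,0],[4.4,0.05,0.32,0,-0.005,0,0],[4.4,0.05,0.32,0,-0.005,0,0]]'
python3 - <<'E'
from h import *
f=frame("wrist");f=frame("wrist");save(f,"w39",(80,60,480,420),1.6);print(pose()[0]);go((.661,.034,.096),-.072)
f=frame("side");save(f,"s39",(100,80,340,280),3)
E
```

```text
t: 50.25
tcp_pos: [0.6608, 0.0341, 0.1112]
eef_rot: [0.707, 0.025, 0.706, -0.026]
ft_force: [0.6, -0.6, -1.0]
finger_gap: 0.116
[0.66187871 0.03400131 0.11204683]
shift cm [ 1.6  -0.01 -0.09] rotvec [-0.     0.003  0.001] len 1.6 deg 0.2
```

View pics/w39.png

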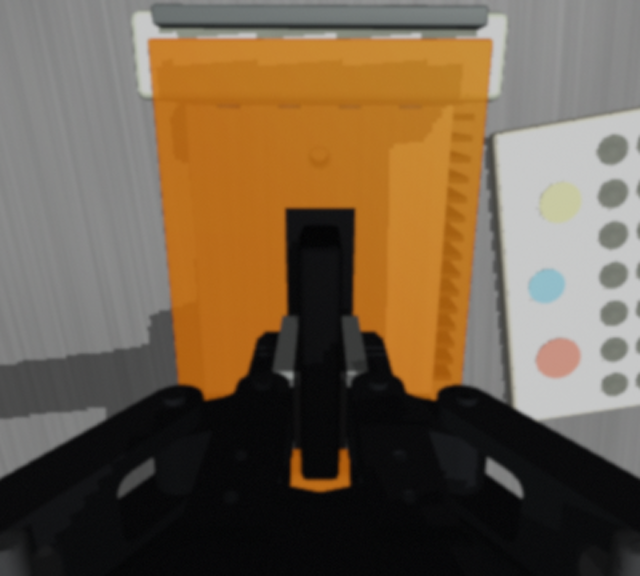

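View pics/s39.png

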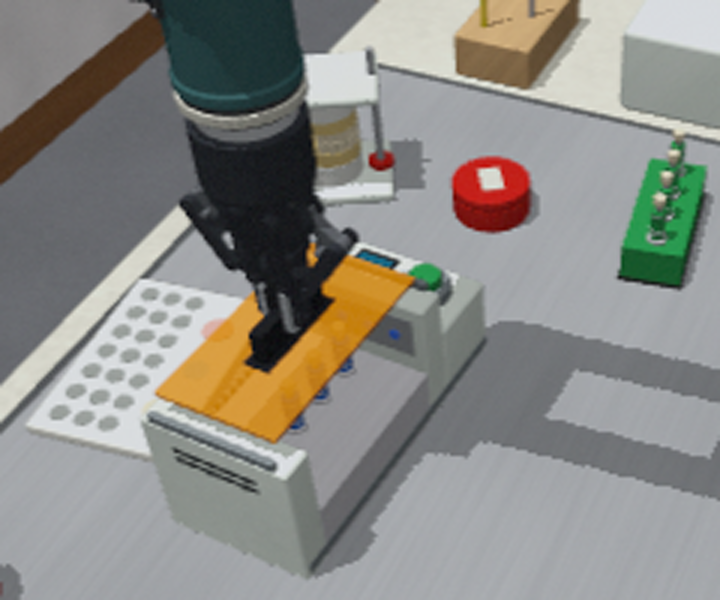

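```bash
python3 - <<'E'
from h import *
f=frame("wrist");p,r=pose();print(p)
P=lambda u,v:(80+u/1.6,60+v/1.6)
meas(f,((P(320,39),.139),(P(320,26),.126),(P(320,97),.118),(P(134,97),.118),(P(506,97),.118)))
go((.661,.034,.096),-.072)
E
```

```text
[0.6619261  0.03402495 0.11199755]
(280.0, 84.375) world [0.6691 0.1251 0.139 ] tool cm [-2.71  9.14  0.06]
(280.0, 76.25) world [0.6695 0.1305 0.126 ] tool cm [-1.41  9.68  0.06]
(280.0, 120.625) world [0.668  0.1098 0.118 ] tool cm [-0.6   7.6   0.07]
(163.75, 120.625) world [0.6056 0.1142 0.118 ] tool cm [-0.62  7.6  -6.2 ]
(396.25, 120.625) world [0.7306 0.1053 0.118 ] tool cm [-0.59  7.6   6.34]
shift cm [ 1.6  -0.01 -0.1 ] rotvec [-0.     0.003  0.001] len 1.6 deg 0.2
```

Everything lines up: the cheek's inner face is at tool y = 76 mm and the plate edge at 91.4 mm, inside the stop at 97 mm. Lowering.

```bash
python3 -m creep '[[0.4,0,0,0,0.003,0,0],[0.8,0,0,0,0.003,0,0],[1.1,0,0,0,0.003,0,0],[1.4,0,0,0,0.003,0,0],[1.4,0,0,0,0.003,0,0]]'; python3 -m creep '[[0.15,0,0,0,0,0,0],[0.3,0,0,0,0,0,0],[0.3,0,0,0,0,0,0]]'
```

```text
t: 50.87
tcp_pos: [0.6612, 0.034, 0.0969]
eef_rot: [0.706, 0.025, 0.707, -0.026]
ft_force: [-0.9, -0.4, -2.1]
finger_gap: 0.114
t: 51.12
tcp_pos: [0.6614, 0.034, 0.0958]
eef_rot: [0.706, 0.025, 0.707, -0.026]
ft_force: [-5.0, -0.4, 11.1]
finger_gap: 0.113
```

```bash
python3 -m creep '[[0,0,0,0,0,0,15],[0,0,0,0,0,0,25],[0,0,0,0,0,0,40],[0,0,0,0,0,0,40],[-2,0,0,0,0,0,40],[-5,0,0,0,0,0,40],[-8,0,0,0,0,0,40],[-8,0,0,0,0,0,40],[-8,0,0,0,0,0,40]]' 
python3 - <<'E'
from h import *
f=frame("wrist");f=frame("wrist");save(f,"w40",(80,60,480,420),1.6);print(pose()[0])
f=frame("side");save(f,"s40",(100,80,340,280),3)
E
```

```text
t: 51.87
tcp_pos: [0.6634, 0.034, 0.178]
eef_rot: [0.708, 0.025, 0.705, -0.026]
ft_force: [-0.5, 0.2, -0.7]
finger_gap: 0.398
[0.66095905 0.03411955 0.17511409]
```

View pics/w40.png

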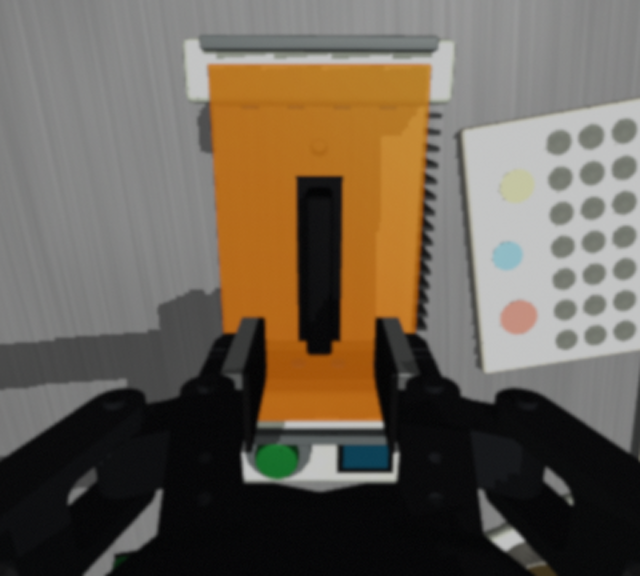

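View pics/s40.png

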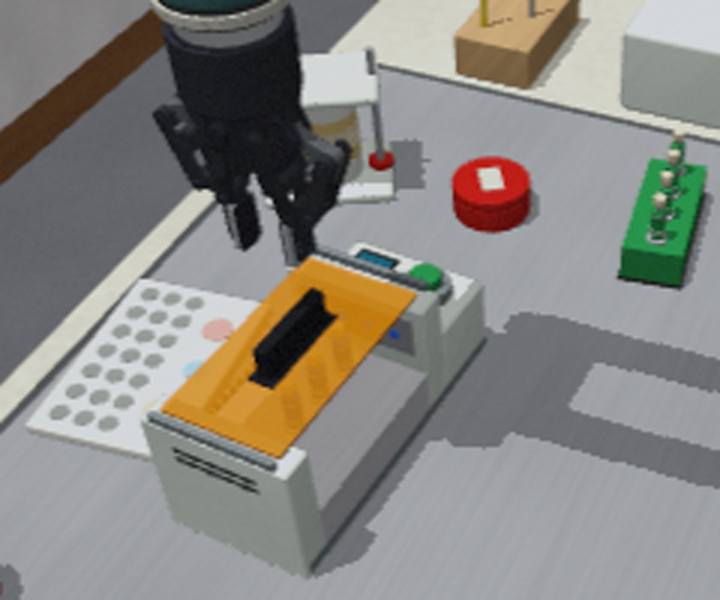

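Shield lies flat between the stops, with even margins left and right. Next: shut the jaws and go over the button.

```bash
python3 - <<'E'
from h import *
f=frame("wrist");print("btn",onz(f,(80+277/1.6,60+458/1.6),.097).round(4))
go((.626,-.10,.16),-.072)
E
```

```text
btn [ 0.6247 -0.099   0.097 ]
shift cm [  1.44 -13.62  -2.46] rotvec [-0.    -0.004  0.001] len 13.9 deg 0.2
```

```bash
python3 -m creep '[[0,-4,-1,0,0,0,0],[0,-8,-2,0,0,0,0],[0,-12,-2.5,0,0,0,0],[1.4,-13.6,-2.5,0,0,0,0],[1.4,-13.6,-2.5,0,-0.004,0,0],[1.4,-13.6,-2.5,0,-0.004,0,0],[1.4,-13.6,-2.5,0,-0.004,0,0]]'
python3 - <<'E'
from h import *
f=frame("wrist");f=frame("wrist");save(f,"w41",(130,120,430,400),2);p,r=pose();print(p)
b=blobs(mask(f,(50,150,40),(75,255,255)),60)
for c in b[:3]:
    M=cv2.minEnclosingCircle(c);print(M);w=onz(f,M[0],.097);print(w.round(4),(r.inv().apply(w-p)*100).round(2))
E
```

```text
t: 52.65
tcp_pos: [0.6251, -0.0988, 0.1597]
eef_rot: [0.706, 0.026, 0.707, -0.025]
ft_force: [-0.4, 0.2, -0.2]
finger_gap: -0.001
[ 0.62584989 -0.09838495  0.16042951]
((278.7391357421875, 223.36956787109375), 15.715927124023438)
[ 0.6249 -0.1018  0.097 ] [ 6.34 -0.34 -0.07]
((180.0, 352.0), 9.848958015441895)
[ 0.5231 -0.2217  0.097 ] [  6.35 -13.02  -9.38]
```

View pics/w41.png

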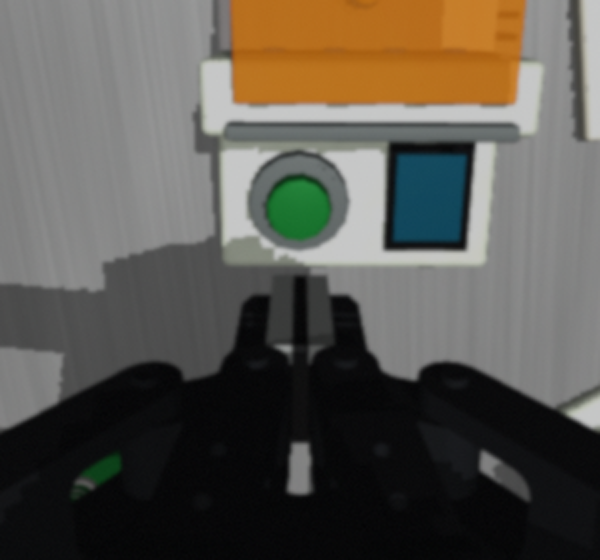

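```bash
python3 -m creep '[[1,-0.3,-0.07,0,0,0,0],[4,-0.3,-0.07,0,0,0,0],[8,-0.3,-0.07,0,0,0,0],[9.5,-0.3,-0.07,0,0,0,0],[9.5,-0.3,-0.07,0,0,0,0],[9.5,-0.3,-0.07,0,0,0,0]]'
python3 -m creep '[[0,0,0,0,0,0,0]]'
```

```text
t: 53.25
tcp_pos: [0.6244, -0.1005, 0.0645]
eef_rot: [0.706, 0.025, 0.707, -0.025]
ft_force: [-0.1, 0.3, 0.6]
finger_gap: -0.004
t: 53.33
tcp_pos: [0.6257, -0.1004, 0.0658]
eef_rot: [0.707, 0.024, 0.707, -0.024]
ft_force: [-0.2, -0.8, -0.2]
finger_gap: -0.0
```

```bash
python3 -m creep '[[0.4,0,0,0,0,0,0],[0.7,0,0,0,0,0,0],[1.0,0,0,0,0,0,0],[1.3,0,0,0,0,0,0],[1.4,0,0,0,0,0,0],[1.4,0,0,0,0,0,0]]'
```

```text
t: 53.83
tcp_pos: [0.6272, -0.1006, 0.0533]
eef_rot: [0.708, 0.024, 0.706, -0.025]
ft_force: [1.5, 1.7, 8.0]
finger_gap: -0.005
```

```bash
python3 -m creep '[[0.15,0,0,0,0,0,0],[0.25,0,0,0,0,0,0],[0.25,0,0,0,0,0,0],[0.25,0,0,0,0,0,0]]'
python3 - <<'E'
from h import *
f=frame("wrist");save(f,"w42",(130,120,430,400),2)
E
```

```text
t: 54.17
tcp_pos: [0.6274, -0.1006, 0.053]
eef_rot: [0.708, 0.024, 0.705, -0.025]
ft_force: [-4.8, 2.3, 17.1]
finger_gap: 0.005
```

View pics/w42.png

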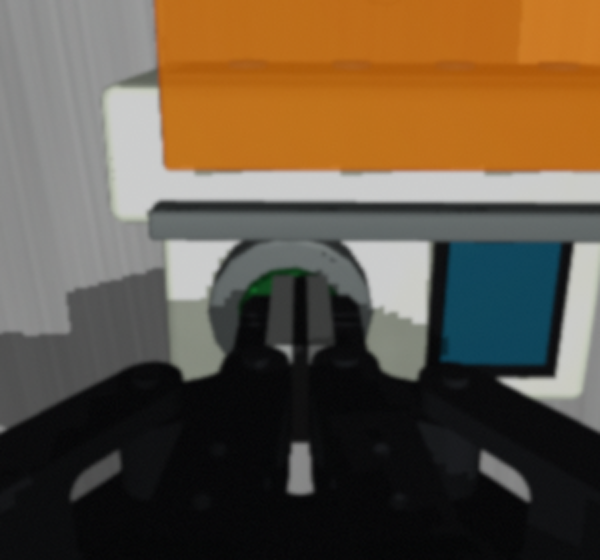

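Button is bottomed: force rose from 8 to 17 N with no more travel, and the shield is still in place. Releasing and moving clear for a final check.

```bash
python3 -m creep '[[-1,0,0,0,0,0,0],[-4,0,0,0,0,0,0],[-8,0,0,0,0,0,0],[-12,0,0,0,0,0,0],[-14,0,-4,0,0,0,0],[-14,0,-8,0,0,0,0],[-14,0,-12,0,0,0,0],[-14,0,-16,0,0,0,0],[-14,0,-16,0,0,0,0],[-14,0,-16,0,0,0,0]]'
python3 - <<'E'
from h import *
for n in("top","side","wrist"): f=frame(n);save(f,n+"43",None,1.4)
E
```

```text
t: 55.05
tcp_pos: [0.4641, -0.0887, 0.1923]
eef_rot: [0.708, 0.025, 0.706, -0.025]
ft_force: [1.1, -0.3, 1.0]
finger_gap: -0.001
```

View pics/top43.png

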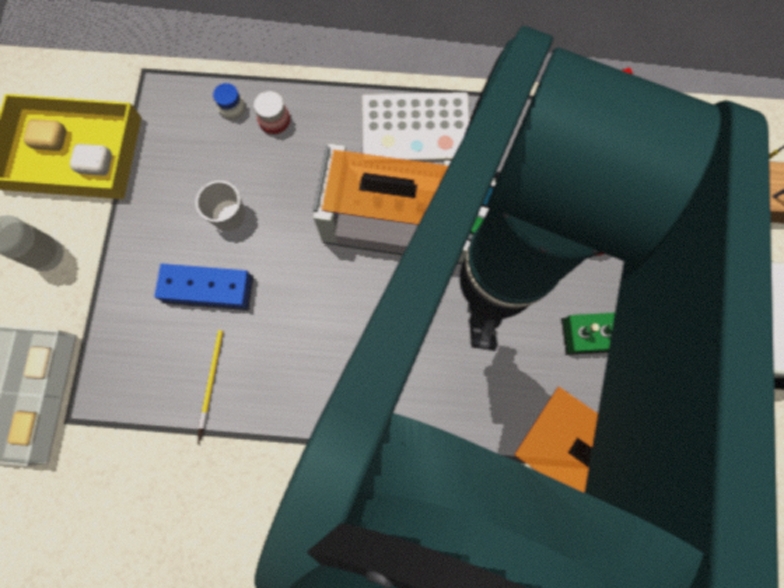

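View pics/side43.png

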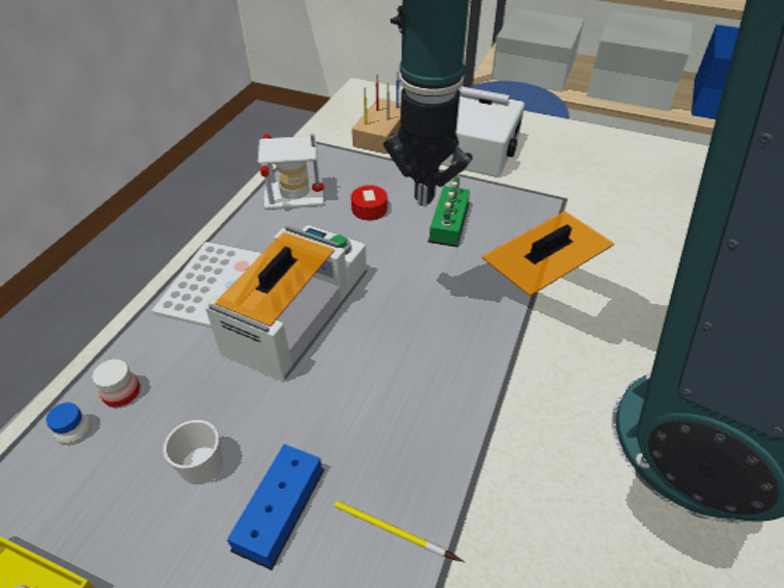

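View pics/wrist43.png

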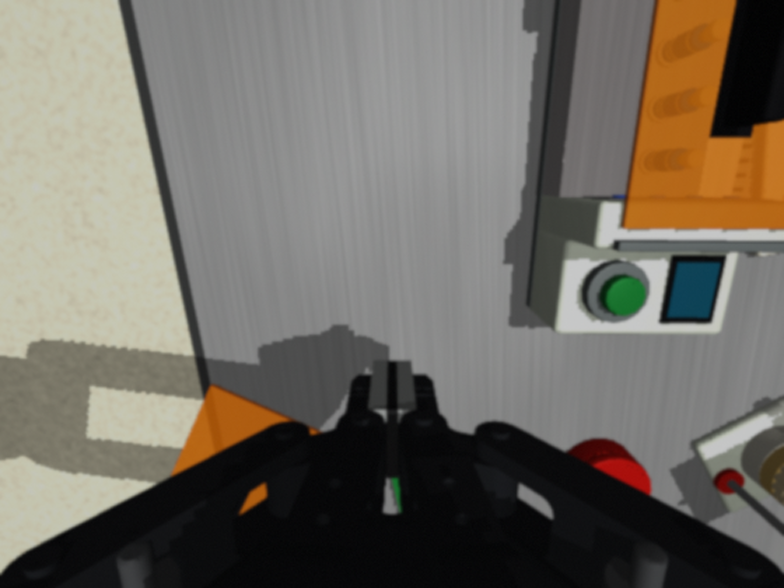

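Button is up at (625,295), the shield sits on both cheeks with three holders standing under it, the blue rack is empty, and the cup, tin and brush are where they were. Handing in.

```bash
python3 - <<'E'
from h import *
f=frame("side");f=frame("side");print(arm.get_state()["t"],arm.get_state()["ft_force"]);print(arm.finish_job())
E
```

```text
55.3 [-0.00923163 -0.72714983 -0.5986688 ]
the job is handed in; nothing more can be done
None
```

The whole job was carried out and handed in at t = 55 s; the hand-in reported no verdict. The three cured holders went into the green rack, three blue holders went into unit sockets, and the 100 x 184 mm shield was laid on the cheeks. I then pressed the start button to its stop and let it come up.

**Last checks:**
- **Holders:** each insertion ended in firm contact (13–23 N) at the home depth. The pictures show every holder upright.
- **Shield:** just before release it measured centred to about 1 mm. After release it looked flat and square between the stops.
- **Button:** under the press the force rose from 8 to 17 N with no more travel. The last picture shows it up.
- **Bystanders:** the cup, tin, brush and kept holder looked unmoved by eye; I did not measure them.
- **Arm:** it stands clear of everything.

**Disagreed or failed:**
- **Fingertip offset:** the fingertips proved to be about 37.5 mm short of the reported TCP, against the description. I confirmed this with two cameras and a touch on the deck, then corrected all heights.
- **First grasp missed:** because of that offset, the first grasp missed. While I reopened the jaws, a finger pushed that cured holder over at a lean, with 24 N on the arm. It dropped back upright and was then moved normally. I did not measure the lean, but the pictures suggest it stayed under the 0.9 rad limit.

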